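Spring tester check pull

TASK

Make the check pull on the blue spring tester: stand all the brass ballast weights upright in the grey tray along its side, turn the black range knob three clicks clockwise from its stop, and slide the orange limit pointer onto the red band. Then pull the black gauge handle out until its yellow index stands on the red band too, hold it there for about two seconds without ever pulling it well past the band, and let it return fully home. Finish by turning the range knob back to its stop and sliding the pointer fully back to the zero end by the housing, leaving the weights in the tray and the other things on the bench where they are.

Things in the scene. Friction and masses are not known exactly. Their poses are not given: they have to be found in the camera images.
- tester: blue spring tester, fixed, on an aluminium plate 122 mm (x) by 355 mm (y), 12 mm thick. Origin: on the bench, mid-width; x points away from the robot, y along the pull (roughly to the robot's left), z up. The blue housing covers y -180 to -50 mm, x -55 to 55 mm, its top 55 mm above the bench. A grey ballast tray joins its far (+x) side.
- tray_mid (a point): middle of the ballast tray's inner floor, 12 mm above the bench, axes as the tester's. The inside measures 76 mm along x and 310 mm along y; walls 5 mm thick rise 20 mm above the floor.
- gauge (a joint): pull of the sprung gauge in m, 0 = home, at most 0.13; grows as the handle is pulled along the tester's +y. Spring about 2.7 N at home rising 90 N/m, damped; it returns home by itself when released.
- gauge_grip (a point): point to pinch on the gauge handle, 68 mm above the bench: an upright black plate 14 mm thick along the tester's y, 44 mm wide along x, from 22 to 85 mm above the bench. At home it stands 60 mm in front of the housing. The yellow index lies at the same y as this point.
- pointer (a joint): position of the orange limit pointer in m along the tester's +y, 0 (stop at the end by the housing) to 0.13; same zero and scale as the gauge; stays where it is left (friction 1.5 N).
- pointer_grip (a point): point to pinch on the orange limit pointer, 45 mm above the bench: a block 26 mm along the tester's x, 18 mm along y, from 15 to 59 mm above the bench, on a track 60 mm to the robot's side of the gauge handle. Its needle lies at the same y as this point.
- band_mid (a point): middle line of the red target band, 10 mm wide along the tester's y, clipped across the scale 13 mm above the bench between 60 and 100 mm of gauge pull; axes as the tester's. Its x is that of the tester's origin; only its y matters.
- selector (a joint): angle of the range knob in rad, 0 = at its stop (start), grows clockwise seen from above up to 2.51; it clicks into a detent every 0.419 rad (24 degrees; peak about 0.06 N m), so three clicks are 1.257.
- selector_grip (a point): point to pinch on the range knob, on its vertical axis, 88 mm above the bench on top of the housing; the grip bar is 46 mm long, 14 mm thick and stands from 65 to 96 mm above the bench. At 0 the bar lies along the tester's x (white line towards the robot); it turns with the knob. White pips mark the clicks.
- weight_1: brass ballast weight, 0.4 kg, origin in the centre of its underside, z up through its knob: base 56 mm diameter and 28 mm high, neck 18 mm diameter, on top a knob 26 mm diameter from 40 to 60 mm above its underside. Two to four weights are present, standing on the bench to the left.
- weight_2: brass ballast weight, 0.4 kg, origin in the centre of its underside, z up through its knob: base 56 mm diameter and 28 mm high, neck 18 mm diameter, on top a knob 26 mm diameter from 40 to 60 mm above its underside. Two to four weights are present, standing on the bench to the left.
- weight_3: brass ballast weight, 0.4 kg, origin in the centre of its underside, z up through its knob: base 56 mm diameter and 28 mm high, neck 18 mm diameter, on top a knob 26 mm diameter from 40 to 60 mm above its underside. Two to four weights are present, standing on the bench to the left.
- weight_4: brass ballast weight, 0.4 kg, origin in the centre of its underside, z up through its knob: base 56 mm diameter and 28 mm high, neck 18 mm diameter, on top a knob 26 mm diameter from 40 to 60 mm above its underside. Two to four weights are present, standing on the bench to the left.
- tip_cleaner: bystander: black round pot 58 mm across, 43 mm high with brass wool; origin centre of underside
- solder_spool: bystander: spool 44 mm across, 32 mm high standing on its flange; origin centre of underside
- side_cutters: bystander: red-handled side cutters 121 mm long, 13 mm high, lying flat; origin centre of underside, length along its y

How it is judged:
On the way, in this order (a step that is already met when the one before it is completed fails the run):
1. ready to pull: all weights upright in the tray, range knob on its third click, limit pointer on the red band (x of weight_1 in the frame of tray_mid between -0.02 and 0.02 m and y of weight_1 in the frame of tray_mid between -0.14 and 0.14 m and z of each of weight_1, weight_2, weight_3, weight_4 in the frame of tray_mid below 0.008 m and angle between each of weight_1, weight_2, weight_3, weight_4's own z axis and vertical below 0.15 rad and x of weight_2 in the frame of tray_mid between -0.02 and 0.02 m and y of weight_2 in the frame of tray_mid between -0.14 and 0.14 m and x of weight_3 in the frame of tray_mid between -0.02 and 0.02 m and y of weight_3 in the frame of tray_mid between -0.14 and 0.14 m and x of weight_4 in the frame of tray_mid between -0.02 and 0.02 m and y of weight_4 in the frame of tray_mid between -0.14 and 0.14 m and value of joint selector between 1.127 and 1.387 rad and y of pointer_grip in the frame of band_mid between -0.005 and 0.005 m), for 0.2 s.
2. the gauge is pulled to the red band and held there for 1.5 s, with the knob on its third click and the weights and pointer in place (all of step 1 and y of gauge_grip in the frame of band_mid between -0.005 and 0.005 m), for 1.5 s.
At the end, for the whole second after the job is handed in: Every weight present stands upright (within 0.15 rad) and still on the tray floor; the pointer is back at the zero end (under 6 mm); the gauge is back home (under 4 mm); the range knob is back at its stop (within 0.13 rad) (x of weight_1 in the frame of tray_mid between -0.02 and 0.02 m and y of weight_1 in the frame of tray_mid between -0.14 and 0.14 m and z of each of weight_1, weight_2, weight_3, weight_4 in the frame of tray_mid below 0.008 m and angle between each of weight_1, weight_2, weight_3, weight_4's own z axis and vertical below 0.15 rad and x of weight_2 in the frame of tray_mid between -0.02 and 0.02 m and y of weight_2 in the frame of tray_mid between -0.14 and 0.14 m and x of weight_3 in the frame of tray_mid between -0.02 and 0.02 m and y of weight_3 in the frame of tray_mid between -0.14 and 0.14 m and x of weight_4 in the frame of tray_mid between -0.02 and 0.02 m and y of weight_4 in the frame of tray_mid between -0.14 and 0.14 m and value of joint pointer below 0.006 m and value of joint gauge below 0.004 m and value of joint selector below 0.13 rad and linear speed of each of weight_1, weight_2, weight_3, weight_4 below 0.02 m/s); the robot touches nothing.
It fails at once if the gauge is pulled more than 20 mm past the middle of the red band (y of gauge_grip in the frame of band_mid above 0.02 m).
It fails at once if the tip cleaner is shoved more than 30 mm (distance of tip_cleaner from where it was at the start of the episode above 0.03 m).
It fails at once if the solder spool is shoved more than 30 mm (distance of solder_spool from where it was at the start of the episode above 0.03 m).
It fails at once if the side cutters is shoved more than 30 mm (distance of side_cutters from where it was at the start of the episode above 0.03 m).
Of weight_1, weight_2, weight_3, weight_4 only 2 to 4 are there at a start; the rules pass over those that are not, and their reading is None.
At some moment in a run one of weight_1, weight_2, weight_3, weight_4 may be knocked a few centimetres aside while the robot is not near it.
Once in a run the grip may slacken for a moment while it holds something.
It also fails if it takes over 200 s, if anything falls off the work surface, if the arm or the gripper's body presses on something with over 40 N, if the wrist force passes 120 N, or if a joint passes its speed limit or range.

ROBOT

A 6-joint arm with a two-finger parallel gripper is mounted at the origin on a cart in front of the work surface, level with it; the furniture and walls round the work are solid. World frame = base frame: x ahead of the robot, y to its left, z up, the work surface at z = 0. Lengths are in m, angles in rad, forces in N, time in s.
With the tool pointing down it reaches from about 0.3 to 0.775 m from the base axis. Payload 14.6 kg.
Tool frame: the origin (TCP) lies midway between the tips of the shut fingers; the grasp point (between the pads) lies 19 mm behind it; z points along the fingers, x is the direction in which the jaws open and shut, and the axes are right-handed (so a half turn about z gives the same grasp; the last joint's range is limited). The gripper opens to 85 mm and grips with 20 to 120 N. Pads are 22 mm wide; open, the fingers measure 114 mm over their backs; the gripper's body (76 mm by 85 mm) begins 54 mm behind the grasp point. The pads swing forward as they close: fully open they stand 13 mm farther back than shut.
Start: joints at [-1.369, 0.3, 1.521, -0, 1.321, -0.067], TCP at [0.146, -0.53, 0.192] pointing down, gripper open.
Joint ranges: [-3.03, 3.03], [-0.79, 2.21], [0.23, 2.52], [-1.04, 4.18], [0, 3.07], [-2.55, 2.55]. Speed limits (rad/s): [2.22, 2.22, 2.57, 3.14, 3.14, 3.14].

INTERFACE

Orientations are given as a rotation vector (axis times angle).
In Python, from plant import arm gives the robot as it stands.
- The arm moves only by the tool carry_out, never from a script. Its arguments are lists of equal length, an entry for each row: "angular": the turn, a rotation vector about the tool's x, y, z in rad, a list of three; "xyz": the shift along the tool's x, y, z in mm, a list of three; "fingers": the gripper's target within -1 to 1 (fully open at 1, half-way at 0, shut at -1). In form: {"angular": [[wx, wy, wz], ...], "xyz": [[tx, ty, tz], ...], "fingers": [fingers, ...]}. A call has 1 to 5 rows; each row is the pose to reach, as a shift and turn from the pose measured when the call began, along the tool's axes at that moment; what a row does not reach only later rows make up. A row lasts 1/8 s, in which the tool goes at most 62.5 mm and 10.7 degrees, less where a joint would pass 70% of its speed; a pose out of reach is approached as far as the arm can. A call with a gripper value outside its range is refused whole. The fingers move at their own pace and stop on an object; "grip_force" is the grip in N (left out, the last holds). Time passes only in rows, so rows that repeat a pose let the fingers close. It gives the time, the measured TCP pose, the force and the opening at its end, in the units of the state.
- arm.get_state(): the state, without advancing time (a new reading comes with each control period).
- arm.capture(name): name is "scene" or "side" or "wrist"; returns the picture (384x512x3 uint8, red, green, blue); there is no depth.
- arm.get_calibration(name): a dict with "mtx" (3x3 intrinsics, pixels), "k1" (the pictures are not rectified: a ray, as slopes to the right and down, at radius r is drawn at 1 + k1 r^2 times it, then the intrinsics apply), "rvec" (rotation vector, rad) and "tvec" (3), from world to camera coordinates, as OpenCV has them; the wrist camera has in their place "hand_eye" (4x4, takes a point from camera to tool coordinates, whose origin is the TCP and whose axes are the tool frame's). Camera axes: x right, y down, z forward; pixel columns grow to the right and rows downward; lengths in m; the calibration is good to about 2 mm. A picture is of the moment at which its call begins: read the wrist's pose just before it. get_calibration takes no time and is no camera call.
- arm.job_done(): hands the job in, once; it reports no verdict.
The state is a dict: "t": time; "joint_pos": joint angles; "qd": joint speeds; "effort": joint torques, N m; "eef_pos": TCP position; "orientation": TCP orientation; "wrist_force": force on the tool from outside, world axes, zero at the start; "moment": the same for the moment, N m; "opening": opening from 0.0 (shut) to 1.0 (fully open).
Only numpy, scipy, OpenCV 4.12 (cv2) and the standard library are available. Lean on these libraries where they do the work, as an engineer would, in place of code of your own. Each camera call takes 0.05 s, during which the arm holds its last target. There are 200 camera calls.

## Working session

There is one attempt and no reset: what is moved stays moved. The work goes in short steps, Python scripts to look and compute and a tool call to move; the robot and the scene stay as the last step left them, time stands still between calls to the robot, and variables do not carry over. Pictures are saved under pics/ and viewed, about 12 in all and at most 16, crops included, and the job is handed in when it is done.

Besides the shell and the picture viewer there is one more tool, called as a command line: name --argument value ..., lists and objects as JSON in quotes. carry_out: Moves the arm, as the interface text tells. Its arguments: {"type":"object","properties":{"angular":{"type":"array"},"xyz":{"type":"array"},"fingers":{"type":"array"},"grip_force":{"type":"number"}},"required":["angular","xyz","fingers"]}

```bash
ls; mkdir -p pics; cat > h.py <<'E'
import numpy as np, cv2
from plant import arm
from scipy.spatial.transform import Rotation as R
def snap(n,f=None):
    s=arm.get_state(); im=arm.capture(n)
    if f: cv2.imwrite('pics/'+f,im[:,:,::-1])
    return s,im
def cam(n,s):
    c=arm.get_calibration(n); K=np.array(c['mtx'],float)
    if 'hand_eye' in c:
        T=np.eye(4);T[:3,:3]=R.from_rotvec(s['orientation']).as_matrix();T[:3,3]=s['eef_pos']
        M=T@np.array(c['hand_eye'])
    else:
        M=np.eye(4);r=cv2.Rodrigues(np.array(c['rvec'],float))[0];M[:3,:3]=r.T;M[:3,3]=-r.T@np.array(c['tvec'],float).ravel()
    return K,c['k1'],M
def plane(n,s,uv,z):
    K,k1,M=cam(n,s); uv=np.atleast_2d(np.array(uv,float))
    p=cv2.undistortPoints(uv[:,None],K,np.array([k1,0,0,0.]))[:,0]
    d=np.c_[p,np.ones(len(p))]@M[:3,:3].T; o=M[:3,3]
    return o+d*((z-o[2])/d[:,2])[:,None]
def proj(n,s,P):
    K,k1,M=cam(n,s);Mi=np.linalg.inv(M)
    return cv2.projectPoints(np.atleast_2d(np.array(P,float)),cv2.Rodrigues(Mi[:3,:3])[0],Mi[:3,3],K,np.array([k1,0,0,0.]))[0][:,0]
E
python3 - <<'E'
from h import *
for n in('scene','side','wrist'):
    s,im=snap(n,n+'0.png');K,k,M=cam(n,s);print(n,K[0,0],k,M.round(3).tolist())
a=cv2.imread('pics/scene0.png');cv2.imwrite('pics/a.png',cv2.resize(a,(800,600)))
a=cv2.imread('pics/side0.png');cv2.imwrite('pics/b.png',cv2.resize(a,(800,600)))
print(s)
E
```

```text
pics
scene 497.6398187827686 -0.08308524106039333 [[-0.424, -0.64, 0.641, -0.388], [-0.906, 0.304, -0.295, 0.379], [-0.006, -0.706, -0.709, 1.079], [0.0, 0.0, 0.0, 1.0]]
side 441.2207312273855 0.0444897494672841 [[0.935, -0.136, 0.326, 0.147], [-0.354, -0.378, 0.855, -1.075], [0.007, -0.916, -0.402, 0.569], [0.0, 0.0, 0.0, 1.0]]
wrist 280.99685078088584 0.004030454690995042 [[0.264, -0.916, -0.301, 0.223], [-0.964, -0.252, -0.081, -0.509], [-0.002, 0.312, -0.95, 0.372], [0.0, 0.0, 0.0, 1.0]]
{'t': 0.1, 'joint_pos': array([-1.36859094e+00,  3.00438414e-01,  1.52148282e+00,  2.53618477e-05,
        1.32071025e+00, -6.65736824e-02]), 'qd': array([-0.00111607, -0.00096946, -0.00140386, -0.0013499 ,  0.00020462,
        0.00087742]), 'effort': array([ 2.52169186e-03, -5.44377208e+01, -3.62371838e+01, -2.56438761e-05,
        3.05392001e-03,  2.95369659e-05]), 'eef_pos': array([ 0.14602509, -0.53001474,  0.19168084]), 'orientation': array([-2.49848781e+00,  1.90335330e+00,  1.20373986e-03]), 'wrist_force': array([-0.16465926,  0.67320542, -0.478448  ]), 'moment': array([ 0.00199024, -0.06733727, -0.05330724]), 'opening': 1.003172697777063}
```

View pics/a.png

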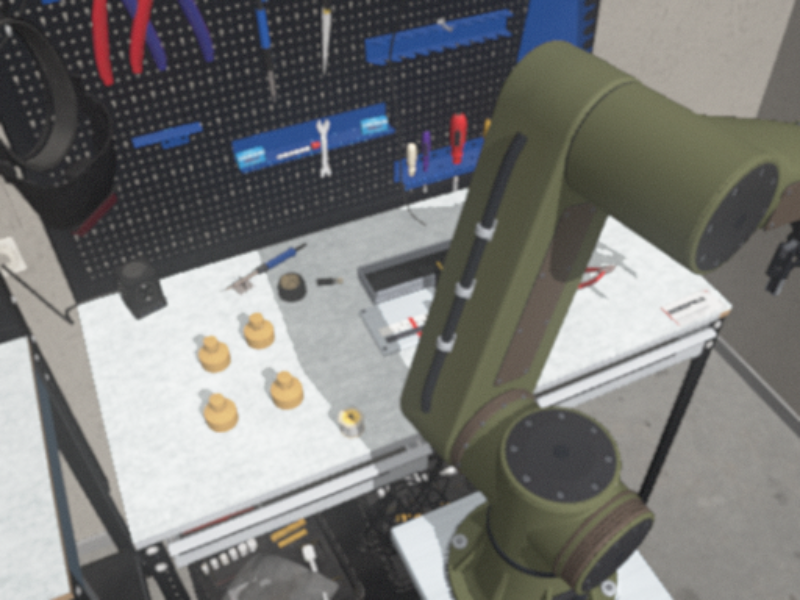

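View pics/b.png

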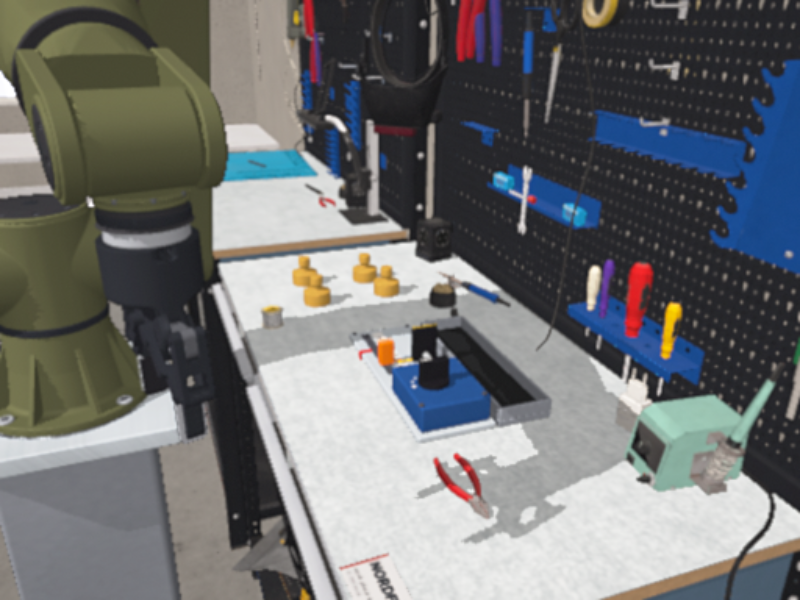

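The scene view shows four weights (800-px picture: ~(213,353), (258,330), (220,412), (286,390)), the spool at (350,422) and the tip cleaner at (291,286). The side view shows the tester with its housing at ~(440,390), orange pointer at (386,352) and the cutters at (463,485).

```bash
python3 - <<'E'
from h import *
s=arm.get_state()
print(R.from_rotvec(s['orientation']).as_matrix().round(3).tolist())
for n in('scene','side'):
    im=cv2.imread(f'pics/{n}0.png');h=cv2.cvtColor(im,cv2.COLOR_BGR2HSV)
    m=cv2.inRange(h,(8,110,70),(28,255,255))
    k,l,st,c=cv2.connectedComponentsWithStats(m)
    for i in range(1,k):
        x,y,w,hh,a=st[i]
        if a>90 and 150<y<300:
            print(n,st[i],'top@.06',plane(n,s,[(x+w/2,y)],.06).round(3),'cent@.022',plane(n,s,[c[i]],.024)[0].round(3))
    print(n)
    sel=[('red',cv2.inRange(h,(0,150,120),(5,255,255))|cv2.inRange(h,(174,150,120),(180,255,255))),('blue',cv2.inRange(h,(105,150,60),(125,255,255))),('orange',cv2.inRange(h,(5,200,180),(14,255,255)))]
    for q,mm in sel:
        k,l,st,c=cv2.connectedComponentsWithStats(mm)
        for i in range(1,k):
            if st[i][4]>8 and 170<st[i][1]<330: print(q,st[i],c[i].round(1))
im=cv2.imread('pics/side0.png');cv2.imwrite('pics/c.png',cv2.resize(im[190:340,210:360],(800,800),interpolation=cv2.INTER_CUBIC)[:600])
E
```

```text
[[0.266, -0.964, -0.0], [-0.964, -0.266, 0.001], [-0.001, -0.0, -1.0]]
scene [157 201  17  21 204] top@.06 [[0.611 0.215 0.06 ]] cent@.022 [0.604 0.222 0.024]
scene [129 220  17  17 107] top@.06 [[0.574 0.307 0.06 ]] cent@.022 [0.579 0.31  0.024]
scene [174 239  19  21 230] top@.06 [[0.456 0.214 0.06 ]] cent@.022 [0.451 0.219 0.024]
scene
side [226 162  29  28 409] top@.06 [[0.612 0.303 0.06 ]] cent@.022 [0.594 0.254 0.024]
side [187 164  24  32 421] top@.06 [[0.472 0.331 0.06 ]] cent@.022 [0.452 0.263 0.024]
side [423 193  14  37 303] top@.06 [[ 1.044 -0.143  0.06 ]] cent@.022 [ 1.024 -0.169  0.024]
side [242 217  23  17 178] top@.06 [[ 0.505 -0.115  0.06 ]] cent@.022 [ 0.498 -0.092  0.024]
side
red [291 291  16  26  87] [299.8 301.9]
red [278 294  24  26 114] [288.4 308.8]
blue [300 183  18  10  60] [308.7 187.1]
blue [ 363  188   88   58 1708] [410.1 218.1]
blue [ 251  229   63   47 1672] [282.9 254.2]
orange [243 219   9  14  79] [247.4 226.4]
```

View pics/c.png

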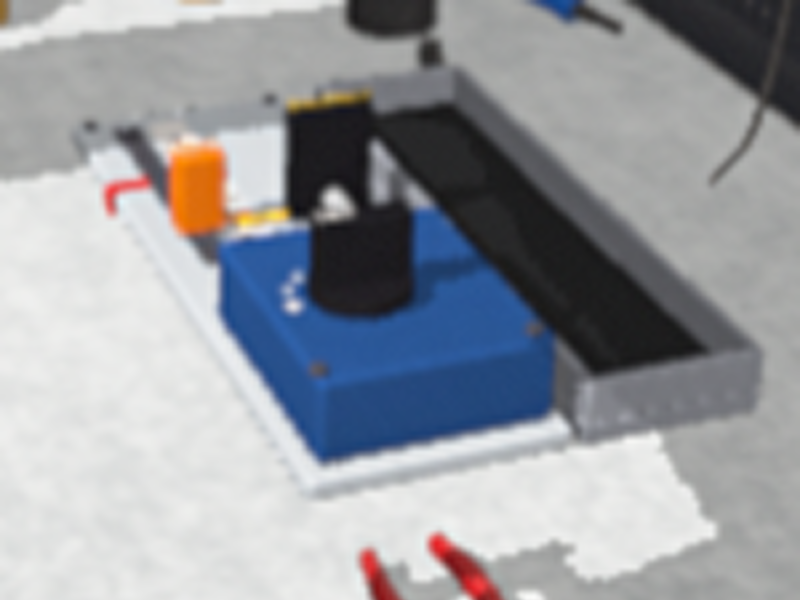

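The crop shows the housing's near corners at (310,492)/(572,435) plate, (325,380)/(553,340)/(222,245) top, and the red band clip at (110,190)–(150,185), with the pointer short of the band.

```bash
python3 - <<'E'
from h import *
s=arm.get_state()
f=lambda p,z: plane('side',s,np.array(p,float)/5.333+[210,190],z).round(4).tolist()
print('plate',f([(310,485),(572,428),(95,145)],.012)); t=np.array(f([(325,380),(553,340),(222,245),(440,215)],.055));print('top',t.tolist())
d=t[1]-t[0];print(np.linalg.norm(d),np.degrees(np.arctan2(d[1],d[0])));d=t[0]-t[2];print(np.linalg.norm(d),np.degrees(np.arctan2(-d[0],d[1])))
print('band',f([(130,185)],.013),'tray',f([(585,385),(760,350),(455,70),(340,85)],.032), 'knob',f([(362,205)],.096),'ptr',f([(197,150)],.059),'handle',f([(330,100)],.085))
print(np.array(arm.get_calibration('wrist')['hand_eye']).round(4).tolist())
E
```

```text
plate [[0.4601, -0.3292, 0.012], [0.5808, -0.3286, 0.012], [0.4704, -0.0011, 0.012]]
top [[0.4694, -0.3206, 0.055], [0.5711, -0.3245, 0.055], [0.469, -0.2001, 0.055], [0.5735, -0.2077, 0.055]]
0.10177475128930562 -2.1961071932297336
0.12050066389858605 -179.80980723961733
band [[0.473, -0.053, 0.013]] tray [[0.5858, -0.3281, 0.032], [0.6708, -0.3289, 0.032], [0.6717, -0.0188, 0.032], [0.6048, -0.0153, 0.032]] knob [[0.5119, -0.2573, 0.096]] ptr [[0.4878, -0.1138, 0.059]] handle [[0.5485, -0.134, 0.085]]
[[1.0, -0.0012, -0.0012, -0.0003], [0.0015, 0.9502, 0.3118, -0.0804], [0.0008, -0.3118, 0.9502, -0.1801], [0.0, 0.0, 0.0, 1.0]]
```

carry_out --angular '[[0,0,0.09],[0,0,0.18],[0,0,0.27],[0,0,0.27],[0,0,0.27]]' --xyz '[[-29,-54,-7],[-58,-108,-14],[-87,-162,-20],[-116,-216,-27],[-145,-270,-35]]' --fingers '[1,1,1,1,1]'

```text
t: 0.78
eef_pos: [0.3689, -0.3169, 0.2271]
orientation: [-2.22, 2.223, 0.001]
wrist_force: [0.2, -0.9, -0.4]
opening: 1.0
```

Now tool x ≈ −Y world, tool y ≈ −X world, tool z down.

carry_out --angular '[[0,0,0],[0,0,0],[0,0,0],[0,0,0],[0,0,0]]' --xyz '[[-42,-45,-8],[-84,-90,-16],[-126,-135,-23],[-167,-181,-23],[-167,-181,-23]]' --fingers '[1,1,1,1,1]'

```text
t: 1.4
eef_pos: [0.5519, -0.1473, 0.2491]
orientation: [-2.225, 2.218, 0.004]
wrist_force: [-0.0, -0.1, -0.5]
opening: 1.001
```

```bash
python3 - <<'E'
from h import *
s,im=snap('wrist','w1.png');print(s['eef_pos'],s['orientation'])
s2,i2=snap('scene','s1.png')
a=cv2.imread('pics/w1.png');cv2.imwrite('pics/d.png',cv2.resize(a,(800,600),interpolation=cv2.INTER_CUBIC))
P=[(.52+x,-.15+y,z) for x,y,z in [(-.061,-.1775,.012),(.061,-.1775,.012),(-.055,-.05,.055)]]
print(proj('wrist',s,P)*800/512)
E
```

```text
[ 0.55189339 -0.14726667  0.24914325] [-2.22461192  2.21799469  0.00351501]
[[579.87151536 328.57003717]
 [596.53646454 208.08576169]
 [460.76031587 340.12951775]]
```

View pics/d.png

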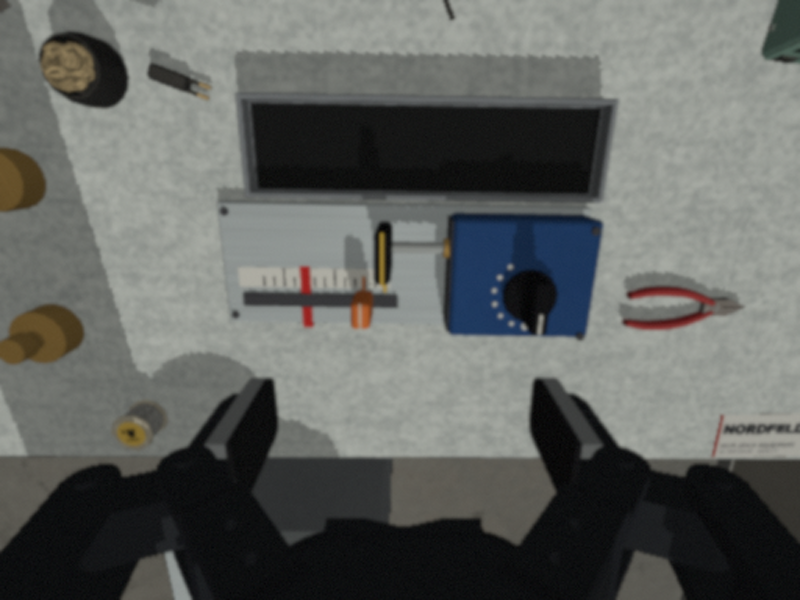

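The wrist view shows the whole tester: tray inner corners near (252,100)/(605,103)/(590,192)/(250,188), red band at x≈306, pointer (362,305), handle top (383,255), knob (530,298), spool (138,424), cutters (680,307).

```bash
python3 - <<'E'
from h import *
s=arm.get_state()
f=lambda p,z: plane('wrist',s,np.array(p,float)/1.5625,z).round(4)
im=cv2.imread('pics/w1.png');h=cv2.cvtColor(im,cv2.COLOR_BGR2HSV)
def big(m):
    k,l,st,c=cv2.connectedComponentsWithStats(m);i=1+np.argmax(st[1:,4]);return (l==i).astype(np.uint8),st[i],c[i]
m,st,c=big(cv2.inRange(h,(105,120,40),(128,255,255)));cn=cv2.findContours(m,0,2)[0][0]
bx=cv2.boxPoints(cv2.minAreaRect(cn));print('blue',st,plane('wrist',s,bx,.055).round(4).tolist())
h2=h.copy();h2[:,300:]=0
m,st,c=big(cv2.inRange(h2,(0,150,80),(3,255,255))|cv2.inRange(h2,(175,150,80),(180,255,255)));v=cv2.fitLine(np.argwhere(m)[:,::-1].astype(np.float32),2,0,.01,.01).ravel()
print('red',st,c,plane('wrist',s,[c],.013),v)
m,st,c=big(cv2.inRange(h2,(4,170,80),(14,255,255)));print('orange',st,c)
print('ptr top',f([(361,304),(361,318)],.059),'base',f([(362,296)],.02))
print('handle top',f([(383,235),(383,280)],.085), 'knob',f([(531,297)],.09),f([(505,292),(556,292)],.065))
print('tray rim outer',f([(240,95),(616,100)],.032),'inner rim',f([(248,100),(610,105),(600,196),(249,190)],.032))
print('floor',f([(256,103),(596,106),(586,190),(258,188)],.012))
print('plate',f([(222,203),(233,322)],.012),'screws',f([(224,211),(236,314)],.012))
print('spool top',f([(133,432)],.032),'base',f([(148,413)],0),'cleaner',f([(70,62)],.04))
# weights from scene
a=cv2.imread('pics/s1.png');cv2.imwrite('pics/e.png',cv2.resize(a[180:300,100:260],(800,600),interpolation=cv2.INTER_CUBIC))
E
```

```text
blue [ 287  138   97   76 5607] [[0.5778, -0.1876, 0.055], [0.5776, -0.3145, 0.055], [0.47, -0.3293, 0.055], [0.4702, -0.1909, 0.055]]
red [193 171   5  17  70] [195.14285714 179.02857143] [[ 0.50916485 -0.05197278  0.013     ]] [7.7821836e-02 9.9696726e-01 1.9514285e+02 1.7902856e+02]
orange [226 187  12  22 147] [231.87755102 196.14285714]
ptr top [[ 0.4999 -0.1114  0.059 ]
 [ 0.4865 -0.1109  0.059 ]] base [[ 0.4945 -0.1086  0.02  ]]
handle top [[ 0.5669 -0.1333  0.085 ]
 [ 0.5298 -0.1327  0.085 ]] knob [[ 0.5167 -0.2533  0.09  ]] [[ 0.513  -0.2379  0.065 ]
 [ 0.5129 -0.2823  0.065 ]]
tray rim outer [[ 0.6741 -0.0142  0.032 ]
 [ 0.6696 -0.326   0.032 ]] inner rim [[ 0.6703 -0.0204  0.032 ]
 [ 0.6658 -0.3215  0.032 ]
 [ 0.5916 -0.3236  0.032 ]
 [ 0.5973 -0.013   0.032 ]]
floor [[ 0.6699 -0.0206  0.012 ]
 [ 0.6668 -0.3181  0.012 ]
 [ 0.5951 -0.3186  0.012 ]
 [ 0.5974 -0.0146  0.012 ]]
plate [[0.5838 0.0205 0.012 ]
 [0.464  0.025  0.012 ]] screws [[0.5764 0.0196 0.012 ]
 [0.4727 0.0209 0.012 ]]
spool top [[0.3466 0.1381 0.032 ]] base [[0.3488 0.1395 0.    ]] cleaner [[0.6972 0.1151 0.04  ]]
```

View pics/e.png

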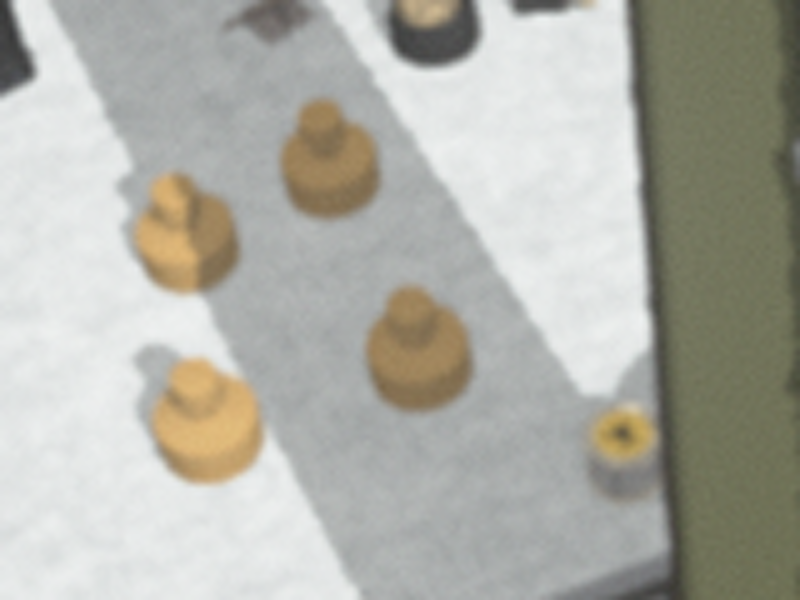

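The crop shows knob tops at about (320,112), (173,186), (196,372), (410,303), spool top (623,435); nothing is disturbed.

```bash
python3 - <<'E'
from h import *
s=arm.get_state()
q=lambda p,z: plane('scene',s,np.array(p,float)/5+[100,180],z).round(4).tolist()
print('knobtop',q([(320,112),(173,188),(196,373),(410,303)],.060))
print('basetop',q([(330,160),(186,238),(207,425),(419,348)],.028))
print('spool',q([(623,435)],.032))
f=lambda p,z: plane('wrist',s,np.array(p,float)/1.5625,z).round(4)
print('wrist D',f([(13,347)],.06),f([(45,333)],.02))
E
```

```text
knobtop [[0.6072, 0.2207, 0.06], [0.5865, 0.3122, 0.06], [0.4559, 0.3351, 0.06], [0.4529, 0.2194, 0.06]]
basetop [[0.5993, 0.222, 0.028], [0.5772, 0.3133, 0.028], [0.4466, 0.3377, 0.028], [0.4478, 0.2201, 0.028]]
spool [[0.3456, 0.1437, 0.032]]
wrist D [[0.4587 0.2103 0.06  ]] [[0.4555 0.2128 0.02  ]]
```

carry_out --angular '[[0,0,0],[0,0,0],[0,0,0],[0,0,0],[0,0,0]]' --xyz '[[-60,10,0],[-120,20,0],[-180,30,0],[-240,40,0],[-300,50,0]]' --fingers '[1,1,1,1,1]'

```text
t: 2.12
eef_pos: [0.4994, 0.1505, 0.2504]
orientation: [-2.219, 2.224, 0.002]
wrist_force: [0.5, -0.3, -0.4]
opening: 1.002
```

carry_out --angular '[[0,0,0],[0,0,0],[0,0,0]]' --xyz '[[-60,15,0],[-110,30,0],[-110,30,0]]' --fingers '[1,1,1]'

```text
t: 2.5
eef_pos: [0.4687, 0.2619, 0.2506]
orientation: [-2.221, 2.221, 0.002]
wrist_force: [-0.1, -1.5, -0.4]
opening: 0.998
```

```bash
python3 - <<'E'
from h import *
s,im=snap('wrist','w2.png');print(s['eef_pos'],s['orientation'],s['t'])
P=[(.603,.221),(.582,.313),(.452,.336),(.450,.219)]
print((proj('wrist',s,[p+(.06,) for p in P])*1.5625).round())
a=cv2.imread('pics/w2.png');cv2.imwrite('pics/f.png',cv2.resize(a,(800,600),interpolation=cv2.INTER_CUBIC))
E
```

```text
[0.46871221 0.26190994 0.25058703] [-2.22111705e+00  2.22117367e+00  2.20996470e-03] 2.5
[[458.  76.]
 [338. 106.]
 [319. 268.]
 [453. 270.]]
```

View pics/f.png

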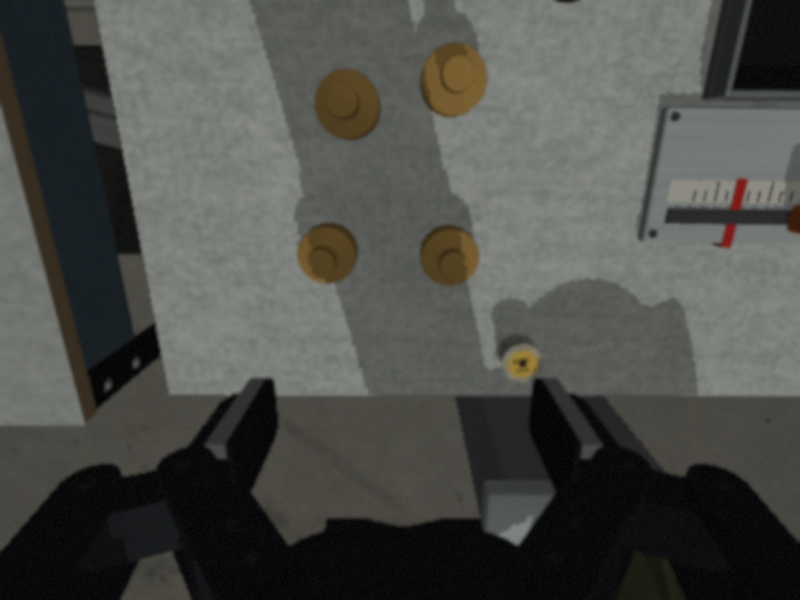

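The wrist view shows knob tops at (458,74), (343,100), (322,261), (453,262), spool at (521,361), all four weights upright.

```bash
python3 - <<'E'
from h import *
s=arm.get_state()
f=lambda p,z: plane('wrist',s,np.array(p,float)/1.5625,z).round(4)
print(f([(458,74),(343,100),(322,261),(453,262)],.06))
im=cv2.imread('pics/w2.png');h=cv2.cvtColor(im,cv2.COLOR_BGR2HSV)
k,l,st,c=cv2.connectedComponentsWithStats(cv2.inRange(h,(8,110,40),(28,255,255)))
for i in range(1,k):
    if st[i][4]>300: print(st[i],plane('wrist',s,[c[i]],.022).round(4))
E
```

```text
[[0.6049 0.219  0.06  ]
 [0.587  0.3074 0.06  ]
 [0.459  0.3315 0.06  ]
 [0.4578 0.218  0.06  ]]
[ 270   28   41   46 1487] [[0.6068 0.2189 0.022 ]]
[ 202   45   41   44 1397] [[0.5879 0.3092 0.022 ]]
[ 191  144   37   36 1059] [[0.4579 0.3336 0.022 ]]
[ 270  145   36   37 1051] [[0.4553 0.2178 0.022 ]]
```

carry_out --angular '[[0,0,0],[0,0,0],[0,0,0],[0,0,0],[0,0,0]]' --xyz '[[44,13,40],[44,13,100],[44,13,160],[44,13,215],[44,13,223]]' --fingers '[1,1,1,1,1]'

```text
t: 3.18
eef_pos: [0.4549, 0.2143, 0.0252]
orientation: [2.214, -2.222, -0.005]
wrist_force: [-0.0, -0.5, 1.6]
opening: 1.002
```

carry_out --angular '[[0,0,0],[0,0,0],[0,0,0],[0,0,0],[0,0,0]]' --xyz '[[0,0,0],[0,0,0],[0,0,0],[0,0,0],[0,0,0]]' --fingers '[-1,-1,-1,-1,-1]' --grip_force 60

```text
t: 3.8
eef_pos: [0.455, 0.2144, 0.0255]
orientation: [2.214, -2.222, -0.005]
wrist_force: [0.1, 0.1, -1.2]
opening: -0.001
```

Fingers closed on nothing; look.

```bash
python3 - <<'E'
from h import *
s,im=snap('wrist');s2,i2=snap('scene')
print(s['eef_pos'],s['opening'])
a=cv2.resize(im,(480,360));b=cv2.resize(i2[180:300,100:260],(480,360),interpolation=cv2.INTER_CUBIC)
c=np.zeros((360,800,3),np.uint8);c=np.hstack([cv2.resize(a,(400,300)),cv2.resize(b,(400,300))])
cv2.imwrite('pics/g.png',c[:,:,::-1])
E
```

```text
[0.45497893 0.21443064 0.02550972] -0.0009923558498865725
```

View pics/g.png

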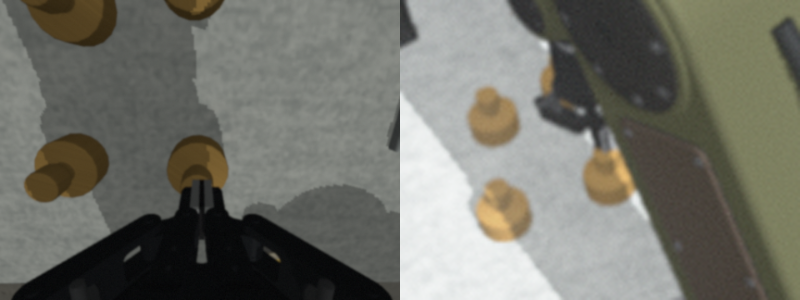

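The left half shows the weight's base at ~(197,168) with the shut fingers just on the robot side of it, knob near (195,175); the weight remains upright.

```bash
python3 - <<'E'
from h import *
s,im=snap('wrist','w3.png');print(s['eef_pos'],s['orientation'])
print((proj('wrist',s,[s['eef_pos'],s['eef_pos']+[0,0,.02],(.456,.218,.06),(.456,.218,.0)])).round())
h=cv2.cvtColor(im,cv2.COLOR_RGB2HSV)
k,l,st,c=cv2.connectedComponentsWithStats(cv2.inRange(h,(8,110,40),(28,255,255)))
for i in range(1,k):
    if st[i][4]>300: print(st[i],plane('wrist',s,[c[i]],.022).round(4),plane('wrist',s,[c[i]],.028).round(4))
b=im[160:310,180:330];cv2.imwrite('pics/i.png',cv2.resize(b,(600,600),interpolation=cv2.INTER_CUBIC)[:,:,::-1])
s,im=snap('side')
h=cv2.cvtColor(im,cv2.COLOR_RGB2HSV)
k,l,st,c=cv2.connectedComponentsWithStats(cv2.inRange(h,(8,110,40),(28,255,255)))
for i in range(1,k):
    if st[i][4]>100 and st[i][0]<300: print(st[i],plane('side',s,[c[i]],.022).round(4))
E
```

```text
[0.45491163 0.21439108 0.02531704] [ 2.21400597 -2.22220944 -0.00488947]
[[259. 218.]
 [259. 231.]
 [253. 241.]
 [254. 203.]]
[  28    0  121   58 5278] [[0.5748 0.3072 0.022 ]] [[0.5736 0.3042 0.028 ]]
[ 212    0   73   25 1317] [[0.5817 0.2198 0.022 ]] [[0.5802 0.2197 0.028 ]]
[  31  172  107   86 6538] [[0.4561 0.337  0.022 ]] [[0.4587 0.333  0.028 ]]
[ 214  174   77   74 4031] [[0.4603 0.2192 0.022 ]] [[0.4628 0.2191 0.028 ]]
[226 163  29  27 409] [[0.5962 0.2565 0.022 ]]
[188 164  23  32 398] [[0.4522 0.2621 0.022 ]]
[242 217  23  17 180] [[ 0.4998 -0.0876  0.022 ]]
```

View pics/i.png

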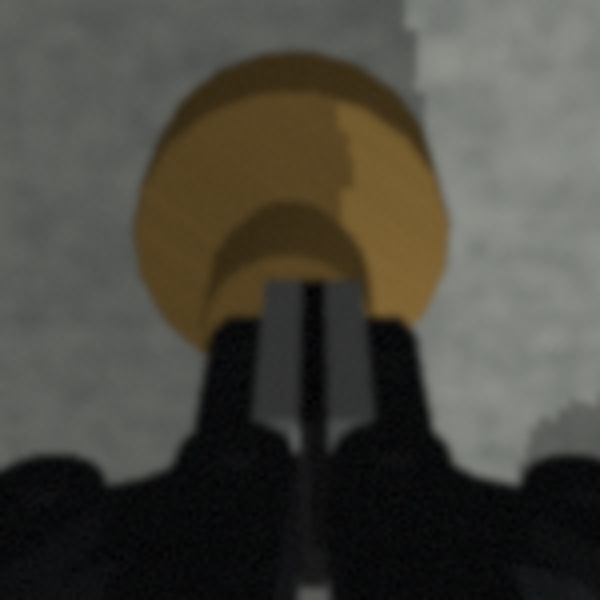

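The shut fingers seem to emerge from the knob's top, which disagrees with the opening reading; I'll lift and see.

carry_out --angular '[[0,0,0],[0,0,0],[0,0,0]]' --xyz '[[0,0,-30],[0,0,-60],[0,0,-60]]' --fingers '[-1,-1,-1]'

```text
t: 4.38
eef_pos: [0.4562, 0.2148, 0.0871]
orientation: [2.216, -2.224, -0.003]
wrist_force: [-0.3, -0.0, -0.3]
opening: 0.0
```

```bash
python3 - <<'E'
from h import *
s,im=snap('wrist');s2,i2=snap('scene');s3,i3=snap('side')
print(s['eef_pos'],s['opening'],s['wrist_force'])
a=cv2.resize(im,(400,300));b=cv2.resize(i2[180:300,100:260],(400,300),interpolation=cv2.INTER_CUBIC);d=cv2.resize(i3[130:250,100:260],(400,300),interpolation=cv2.INTER_CUBIC)
c=np.vstack([np.hstack([a,b]),np.hstack([d,a*0])])
cv2.imwrite('pics/j.png',c[:,:,::-1])
for z in (0,.02): print(proj('scene',s2,[s2['eef_pos']+[0,0,z]]),proj('side',s2,[s2['eef_pos']+[0,0,z]]))
E
```

```text
[0.45623309 0.21483551 0.0871028 ] 0.0004044836359734007 [-0.27977948 -0.03700464 -0.28012262]
[[182.28111299 233.05674837]] [[202.51523007 168.53343426]]
[[181.36449621 228.05795974]] [[202.24174468 162.55374272]]
```

View pics/j.png

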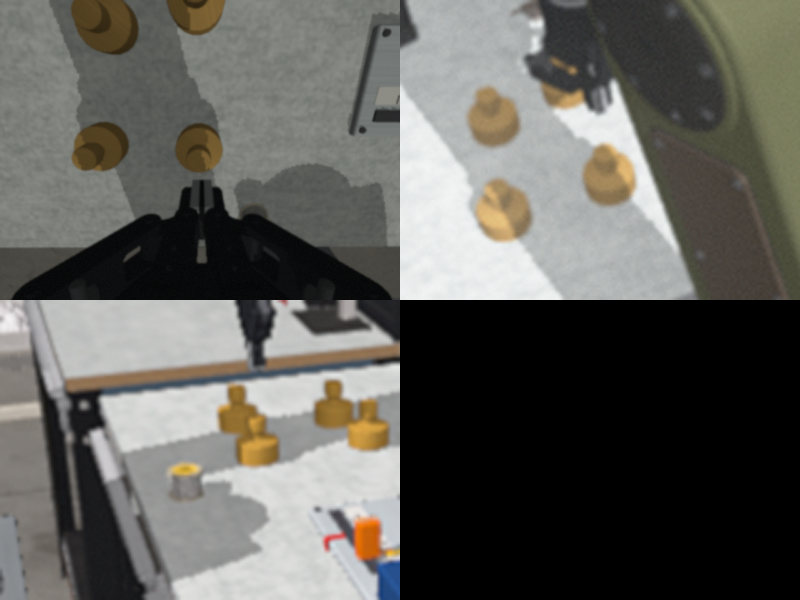

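In the scene and side panels the visible fingertips (600,108) and (258,368) stand well above the projected TCP (606,132) and (256,396): real tips look ~38 mm short of the reported TCP. I'll measure that along the tool axis.

```bash
python3 - <<'E'
from h import *
for n in('scene','side'):
    s,im=snap(n);g=cv2.cvtColor(im,cv2.COLOR_RGB2GRAY).astype(np.float32)
    zs=np.arange(-.01,.08,.004)
    for dy in(-.008,0,.008):
        p=proj(n,s,[s['eef_pos']+[0,dy,z] for z in zs]).astype(np.float32)
        v=cv2.remap(g,p[:,0][None],p[:,1][None],1)[0]
        print(n,dy,list(zip((zs*1000).round().astype(int).tolist(),v.astype(int).tolist())))
E
```

```text
scene -0.008 [(-10, 235), (-6, 235), (-2, 235), (2, 236), (6, 234), (10, 231), (14, 231), (18, 233), (22, 233), (26, 235), (30, 234), (34, 231), (38, 215), (42, 168), (46, 129), (50, 112), (54, 105), (58, 110), (62, 110), (66, 106), (70, 88), (74, 69), (78, 63)]
scene 0 [(-10, 230), (-6, 235), (-2, 237), (2, 237), (6, 236), (10, 231), (14, 231), (18, 231), (22, 232), (26, 234), (30, 227), (34, 180), (38, 138), (42, 121), (46, 121), (50, 122), (54, 125), (58, 122), (62, 122), (66, 118), (70, 104), (74, 78), (78, 60)]
scene 0.008 [(-10, 193), (-6, 228), (-2, 235), (2, 236), (6, 237), (10, 235), (14, 234), (18, 231), (22, 232), (26, 232), (30, 228), (34, 206), (38, 161), (42, 117), (46, 94), (50, 91), (54, 90), (58, 91), (62, 91), (66, 88), (70, 74), (74, 60), (78, 55)]
side -0.008 [(-10, 198), (-6, 211), (-2, 216), (2, 218), (6, 219), (10, 217), (14, 215), (18, 215), (22, 214), (26, 199), (30, 133), (34, 85), (38, 93), (42, 98), (46, 62), (50, 34), (54, 35), (58, 33), (62, 32), (66, 37), (70, 41), (74, 33), (78, 26)]
side 0 [(-10, 187), (-6, 210), (-2, 217), (2, 219), (6, 218), (10, 215), (14, 216), (18, 215), (22, 200), (26, 148), (30, 87), (34, 88), (38, 107), (42, 84), (46, 47), (50, 40), (54, 42), (58, 43), (62, 46), (66, 48), (70, 43), (74, 34), (78, 29)]
side 0.008 [(-10, 195), (-6, 215), (-2, 219), (2, 219), (6, 217), (10, 217), (14, 217), (18, 208), (22, 164), (26, 102), (30, 85), (34, 113), (38, 110), (42, 75), (46, 55), (50, 54), (54, 56), (58, 62), (62, 62), (66, 60), (70, 51), (74, 37), (78, 32)]
```

carry_out --angular '[[0,0,0],[0,0,0],[0,0,0],[0,0,0],[0,0,0]]' --xyz '[[-3,-1,0],[-3,-1,0],[-3,-1,0],[-3,-1,0],[-3,-1,0]]' --fingers '[1,1,1,1,1]'

```text
t: 5.25
eef_pos: [0.4558, 0.2172, 0.0843]
orientation: [2.213, -2.221, -0.006]
wrist_force: [0.4, 0.3, 0.2]
opening: 0.995
```

carry_out --angular '[[0,0,0],[0,0,0],[0,0,0],[0,0,0]]' --xyz '[[0,0,40],[0,0,75],[0,0,90],[0,0,90]]' --fingers '[1,1,1,1]'

```text
t: 5.75
eef_pos: [0.4549, 0.217, -0.006]
orientation: [2.212, -2.22, -0.007]
wrist_force: [-0.2, -0.1, 0.3]
opening: 0.999
```

carry_out --angular '[[0,0,0],[0,0,0],[0,0,0],[0,0,0],[0,0,0]]' --xyz '[[0,0,0],[0,0,0],[0,0,0],[0,0,0],[0,0,0]]' --fingers '[-1,-1,-1,-1,-1]' --grip_force 70

```text
t: 6.38
eef_pos: [0.4554, 0.2173, -0.0053]
orientation: [2.213, -2.221, -0.006]
wrist_force: [-0.9, 1.7, 6.8]
opening: 0.279
```

carry_out --angular '[[0,0,0],[0,0,0],[0,0,0],[0,0,0],[0,0,0]]' --xyz '[[0,0,-40],[0,0,-85],[15,-10,-125],[60,-30,-130],[110,-60,-130]]' --fingers '[-1,-1,-1,-1,-1]'

```text
t: 7.0
eef_pos: [0.5161, 0.1064, 0.125]
orientation: [2.215, -2.22, -0.005]
wrist_force: [-0.4, 0.4, -4.7]
opening: 0.278
```

carry_out --angular '[[0,0,0],[0,0,0],[0,0,0],[0,0,0],[0,0,0]]' --xyz '[[55,-17,0],[110,-34,0],[165,-50,0],[220,-67,0],[275,-84,0]]' --fingers '[-1,-1,-1,-1,-1]'

```text
t: 7.62
eef_pos: [0.5994, -0.1706, 0.1243]
orientation: [2.215, -2.219, -0.007]
wrist_force: [0.9, -0.8, -3.9]
opening: 0.275
```

carry_out --angular '[[0,0,0],[0,0,0],[0,0,0],[0,0,0],[0,0,0]]' --xyz '[[52,-16,0],[104,-33,0],[104,-33,30],[104,-33,70],[104,-33,95]]' --fingers '[-1,-1,-1,-1,-1]'

```text
t: 8.25
eef_pos: [0.6301, -0.2743, 0.026]
orientation: [2.213, -2.219, -0.013]
wrist_force: [-0.4, -0.2, -3.3]
opening: 0.28
```

carry_out --angular '[[0,0,0],[0,0,0]]' --xyz '[[0,0,12],[0,0,20]]' --fingers '[-1,-1]'

```text
t: 8.5
eef_pos: [0.6299, -0.274, 0.0067]
orientation: [2.213, -2.219, -0.015]
wrist_force: [-19.8, 13.9, 46.3]
opening: 0.281
```

```bash
python3 - <<'E'
from h import *
s,im=snap('wrist','w4.png');print(s['eef_pos'],s['wrist_force'])
s2,i3=snap('side')
c=np.hstack([cv2.resize(im,(400,300)),cv2.resize(i3[190:310,220:380],(400,300),interpolation=cv2.INTER_CUBIC)])
cv2.imwrite('pics/k.png',c[:,:,::-1])
E
```

```text
[ 0.62987989 -0.27398448  0.00667332] [-19.83884471  13.89841272  46.25838912]
```

View pics/k.png

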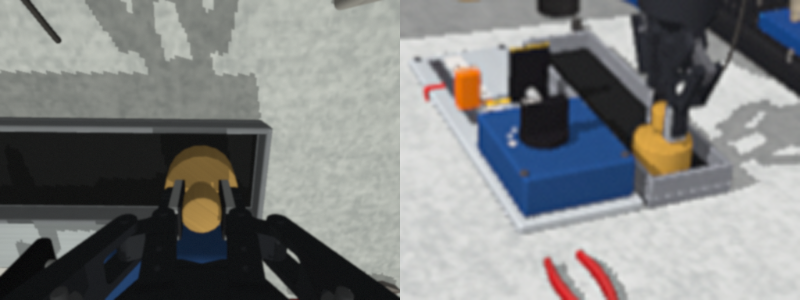

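The wrist/side panels show the weight standing in the tray at (200,165)/(660,155), pressed a bit firmly. Ease up, release, lift.

carry_out --angular '[[0,0,0],[0,0,0],[0,0,0],[0,0,0],[0,0,0]]' --xyz '[[0,0,-2],[0,0,-2],[0,0,-2],[0,0,-2],[0,0,-2]]' --fingers '[-1,0.3,0.3,0.3,0.3]'

```text
t: 9.22
eef_pos: [0.6305, -0.2744, 0.0093]
orientation: [2.214, -2.219, -0.011]
wrist_force: [-0.3, -0.6, 0.2]
opening: 0.654
```

carry_out --angular '[[0,0,0],[0,0,0],[0,0,0],[0,0,0],[0,0,0]]' --xyz '[[0,0,-40],[0,0,-100],[0,0,-160],[0,0,-200],[0,0,-200]]' --fingers '[0.3,0.3,1,1,1]'

```text
t: 9.85
eef_pos: [0.6335, -0.2749, 0.2133]
orientation: [2.215, -2.22, -0.001]
wrist_force: [0.4, -0.7, -0.3]
opening: 0.999
```

```bash
cat >> h.py <<'E'
def brass(n='wrist',zt=.022,amin=300):
    s,im=snap(n);h=cv2.cvtColor(im,cv2.COLOR_RGB2HSV)
    k,l,st,c=cv2.connectedComponentsWithStats(cv2.inRange(h,(8,110,40),(28,255,255)))
    print(s['t'],s['eef_pos'].round(4),s['wrist_force'].round(1))
    for i in range(1,k):
        if st[i][4]>amin: print(st[i],plane(n,s,[c[i]],zt).round(4))
    return s,im
E
python3 - <<'E'
from h import *
brass(zt=.034)
E
```

```text
9.85 [ 0.6335 -0.2749  0.2133] [ 0.4 -0.7 -0.3]
[ 235  141   45   45 1595] [[ 0.6303 -0.2732  0.034 ]]
[132 220  22  48 310] [[ 0.5103 -0.1046  0.034 ]]
```

carry_out --angular '[[0,0,0],[0,0,0],[0,0,0],[0,0,0],[0,0,0]]' --xyz '[[-60,4,0],[-120,7,0],[-180,10,0],[-240,14,0],[-300,17,0]]' --fingers '[1,1,1,1,1]'

```text
t: 10.52
eef_pos: [0.6155, 0.0274, 0.2085]
orientation: [2.213, -2.218, -0.01]
wrist_force: [0.4, 0.4, 0.3]
opening: 1.003
```

carry_out --angular '[[0,0,0],[0,0,0],[0,0,0],[0,0,0],[0,0,0]]' --xyz '[[-60,4,0],[-120,7,0],[-180,10,0],[-194,11,0],[-194,11,0]]' --fingers '[1,1,1,1,1]'

```text
t: 11.15
eef_pos: [0.6045, 0.2216, 0.2069]
orientation: [2.213, -2.215, -0.012]
wrist_force: [-0.1, -0.6, 0.3]
opening: 1.004
```

```bash
python3 - <<'E'
from h import *
brass()
E
```

```text
11.15 [0.6045 0.2216 0.2069] [-0.1 -0.6  0.3]
[ 239  136   41   42 1345] [[0.6073 0.2208 0.022 ]]
[ 171  150   43   42 1352] [[0.5888 0.31   0.022 ]]
[475 219  33  37 612] [[ 0.4829 -0.1171  0.022 ]]
[172 235  30  43 846] [[0.4615 0.3276 0.022 ]]
```

carry_out --angular '[[0,0,0],[0,0,0],[0,0,0],[0,0,0],[0,0,0]]' --xyz '[[1,-3,60],[1,-3,120],[1,-3,180],[1,-3,209],[1,-3,209]]' --fingers '[1,1,1,1,1]'

```text
t: 11.82
eef_pos: [0.6043, 0.2171, -0.0039]
orientation: [2.207, -2.217, -0.014]
wrist_force: [1.0, -0.6, -0.1]
opening: 0.998
```

carry_out --angular '[[0,0,0],[0,0,0],[0,0,0],[0,0,0],[0,0,0]]' --xyz '[[0,0,0],[0,0,0],[0,0,0],[0,0,0],[0,0,0]]' --fingers '[-1,-1,-1,-1,-1]'

```text
t: 12.45
eef_pos: [0.6048, 0.2175, -0.0028]
orientation: [2.208, -2.217, -0.013]
wrist_force: [-0.1, 1.7, 6.7]
opening: 0.282
```

carry_out --angular '[[0,0,0],[0,0,0],[0,0,0],[0,0,0],[0,0,0]]' --xyz '[[0,0,-40],[0,0,-85],[15,-1,-125],[60,-3,-130],[110,-6,-130]]' --fingers '[-1,-1,-1,-1,-1]'

```text
t: 13.08
eef_pos: [0.612, 0.107, 0.1276]
orientation: [2.21, -2.216, -0.013]
wrist_force: [1.2, -0.9, -5.7]
opening: 0.276
```

carry_out --angular '[[0,0,0],[0,0,0],[0,0,0],[0,0,0],[0,0,0]]' --xyz '[[60,-4,0],[120,-7,0],[180,-11,0],[240,-14,0],[300,-18,0]]' --fingers '[-1,-1,-1,-1,-1]'

```text
t: 13.7
eef_pos: [0.6286, -0.1949, 0.1276]
orientation: [2.209, -2.215, -0.015]
wrist_force: [1.3, 0.8, -4.9]
opening: 0.279
```

carry_out --angular '[[0,0,0],[0,0,0],[0,0,0],[0,0,0],[0,0,0]]' --xyz '[[12,0,5],[12,0,40],[12,0,80],[12,0,105],[12,0,105]]' --fingers '[-1,-1,-1,-1,-1]'

```text
t: 14.32
eef_pos: [0.6254, -0.2059, 0.0201]
orientation: [2.209, -2.213, -0.022]
wrist_force: [-0.3, 0.4, -3.7]
opening: 0.277
```

carry_out --angular '[[0,0,0],[0,0,0],[0,0,0],[0,0,0],[0,0,0]]' --xyz '[[0,-4,5],[0,-4,9],[0,-4,9],[0,-4,9],[0,-4,9]]' --fingers '[-1,-1,0.3,0.3,0.3]'

```text
t: 14.95
eef_pos: [0.6295, -0.2061, 0.0117]
orientation: [2.209, -2.214, -0.02]
wrist_force: [-0.2, 0.5, -0.5]
opening: 0.651
```

carry_out --angular '[[0,0,0],[0,0,0],[0,0,0],[0,0,0],[0,0,0]]' --xyz '[[0,0,-40],[0,0,-100],[0,0,-160],[0,0,-200],[0,0,-200]]' --fingers '[0.3,0.3,1,1,1]'

```text
t: 15.58
eef_pos: [0.6345, -0.2064, 0.2159]
orientation: [2.211, -2.215, -0.011]
wrist_force: [0.2, 0.7, 0.1]
opening: 0.999
```

```bash
cat >> h.py <<'E'
def err(s):
    D=R.from_matrix([[0,-1,0],[-1,0,0],[0,0,-1]]);print('corr',(R.from_rotvec(s['orientation']).inv()*D).as_rotvec().round(4))
E
python3 - <<'E'
from h import *
s,_=brass(zt=.034);err(s)
E
```

```text
15.575 [ 0.6345 -0.2064  0.2159] [0.2 0.7 0.1]
[ 234  139   45   45 1587] [[ 0.6318 -0.2043  0.034 ]]
[ 286  140   46   45 1625] [[ 0.6306 -0.2725  0.034 ]]
[182 219  18  53 486] [[ 0.5   -0.109  0.034]]
corr [ 0.0131 -0.0033 -0.002 ]
```

carry_out --angular '[[0.013,0,0],[0.013,0,0],[0.013,0,0],[0.013,0,0],[0.013,0,0]]' --xyz '[[-60,5,0],[-120,10,0],[-180,16,0],[-240,21,0],[-300,27,0]]' --fingers '[1,1,1,1,1]'

```text
t: 16.25
eef_pos: [0.6064, 0.0958, 0.2114]
orientation: [2.215, -2.22, -0.004]
wrist_force: [0.0, 0.1, -0.3]
opening: 1.0
```

carry_out --angular '[[0,0,0],[0,0,0],[0,0,0],[0,0,0],[0,0,0]]' --xyz '[[-60,5,0],[-120,10,0],[-180,16,0],[-216,19,0],[-216,19,0]]' --fingers '[1,1,1,1,1]'

```text
t: 16.88
eef_pos: [0.5867, 0.314, 0.2089]
orientation: [2.217, -2.214, -0.006]
wrist_force: [-0.1, -0.5, -1.7]
opening: 0.999
```

```bash
python3 - <<'E'
from h import *
s,_=brass();err(s)
E
```

```text
16.875 [0.5867 0.314  0.2089] [-0.1 -0.5 -1.7]
[ 241  137   40   42 1303] [[0.588  0.3112 0.022 ]]
[ 226  224   35   43 1155] [[0.4583 0.3358 0.022 ]]
corr [ 0.0088 -0.0031  0.001 ]
```

carry_out --angular '[[0.008,0,0],[0.008,0,0],[0.008,0,0],[0.008,0,0],[0.008,0,0]]' --xyz '[[3,-3,60],[3,-3,120],[3,-3,180],[3,-3,211],[3,-3,211]]' --fingers '[1,1,1,1,1]'

```text
t: 17.55
eef_pos: [0.5872, 0.3067, -0.0045]
orientation: [2.214, -2.218, 0.0]
wrist_force: [0.3, -0.9, 0.6]
opening: 0.999
```

carry_out --angular '[[0,0,0],[0,0,0],[0,0,0],[0,0,0],[0,0,0]]' --xyz '[[0,0,0],[0,0,0],[0,0,0],[0,0,0],[0,0,0]]' --fingers '[-1,-1,-1,-1,-1]'

```text
t: 18.18
eef_pos: [0.5877, 0.3071, -0.0033]
orientation: [2.215, -2.219, 0.001]
wrist_force: [-0.7, 1.0, 7.3]
opening: 0.28
```

carry_out --angular '[[0,0,0],[0,0,0],[0,0,0],[0,0,0],[0,0,0]]' --xyz '[[0,0,-40],[0,0,-85],[15,-2,-125],[60,-6,-130],[110,-11,-130]]' --fingers '[-1,-1,-1,-1,-1]'

```text
t: 18.8
eef_pos: [0.5988, 0.1969, 0.1276]
orientation: [2.217, -2.218, 0.002]
wrist_force: [1.1, -0.6, -4.5]
opening: 0.281
```

To TCP (0.631, −0.135): world (+0.032, −0.332).

carry_out --angular '[[0,0,0],[0,0,0],[0,0,0],[0,0,0],[0,0,0]]' --xyz '[[60,-6,0],[120,-12,0],[180,-18,0],[240,-24,0],[300,-30,0]]' --fingers '[-1,-1,-1,-1,-1]'

```text
t: 19.42
eef_pos: [0.6282, -0.105, 0.1286]
orientation: [2.217, -2.217, 0.001]
wrist_force: [1.8, -0.0, -3.9]
opening: 0.279
```

carry_out --angular '[[0,0,0],[0,0,0],[0,0,0],[0,0,0],[0,0,0]]' --xyz '[[32,-3,5],[32,-3,40],[32,-3,80],[32,-3,105],[32,-3,105]]' --fingers '[-1,-1,-1,-1,-1]'

```text
t: 20.05
eef_pos: [0.6293, -0.1372, 0.0215]
orientation: [2.215, -2.216, -0.005]
wrist_force: [0.1, 0.8, -3.9]
opening: 0.278
```

carry_out --angular '[[0,0,0],[0,0,0],[0,0,0],[0,0,0],[0,0,0]]' --xyz '[[0,-2,5],[0,-2,11],[0,-2,11],[0,-2,11],[0,-2,11]]' --fingers '[-1,-1,0.3,0.3,0.3]'

```text
t: 20.68
eef_pos: [0.6316, -0.1373, 0.0111]
orientation: [2.216, -2.216, -0.004]
wrist_force: [-0.0, 0.4, -0.1]
opening: 0.649
```

carry_out --angular '[[0,0,0],[0,0,0],[0,0,0],[0,0,0],[0,0,0]]' --xyz '[[0,0,-40],[0,0,-100],[0,0,-160],[0,0,-200],[0,0,-200]]' --fingers '[0.3,0.3,1,1,1]'

```text
t: 21.3
eef_pos: [0.6342, -0.1368, 0.2153]
orientation: [2.218, -2.218, 0.005]
wrist_force: [-0.1, -0.5, -0.4]
opening: 1.003
```

```bash
python3 - <<'E'
from h import *
s,_=brass(zt=.034);err(s)
E
```

```text
21.3 [ 0.6342 -0.1368  0.2153] [-0.1 -0.5 -0.4]
[ 235  141   45   45 1570] [[ 0.6315 -0.1359  0.034 ]]
[ 287  140   45   45 1614] [[ 0.6319 -0.2039  0.034 ]]
[ 336  141   49   45 1728] [[ 0.6305 -0.2717  0.034 ]]
[231 237  14  37 310] [[ 0.4892 -0.1062  0.034 ]]
corr [ 0.0011 -0.0056 -0.0002]
```

carry_out --angular '[[0,-0.005,0],[0,-0.005,0],[0,-0.005,0],[0,-0.005,0],[0,-0.005,0]]' --xyz '[[-55,20,0],[-110,40,0],[-165,60,0],[-220,80,0],[-275,100,0]]' --fingers '[1,1,1,1,1]'

```text
t: 21.98
eef_pos: [0.5321, 0.1399, 0.2103]
orientation: [2.218, -2.218, -0.008]
wrist_force: [1.0, 0.7, 0.5]
opening: 0.999
```

carry_out --angular '[[0,0,0],[0,0,0],[0,0,0],[0,0,0],[0,0,0]]' --xyz '[[-55,20,0],[-110,40,0],[-165,60,0],[-195,76,0],[-195,76,0]]' --fingers '[1,1,1,1,1]'

```text
t: 22.6
eef_pos: [0.4546, 0.3363, 0.2094]
orientation: [2.219, -2.213, -0.009]
wrist_force: [-0.1, -0.1, -0.5]
opening: 1.001
```

```bash
python3 - <<'E'
from h import *
s,_=brass();err(s)
E
```

```text
22.6 [0.4546 0.3363 0.2094] [-0.1 -0.1 -0.5]
[ 98  54  16  43 470] [[0.5553 0.522  0.022 ]]
[ 239  137   40   41 1300] [[0.4569 0.3359 0.022 ]]
[384 227  22  19 305] [[0.34   0.1377 0.022 ]]
corr [ 0.0091 -0.0011  0.0027]
```

carry_out --angular '[[0.008,0,0],[0.008,0,0],[0.008,0,0],[0.008,0,0],[0.008,0,0]]' --xyz '[[1,-3,60],[1,-3,120],[1,-3,180],[1,-3,211],[1,-3,211]]' --fingers '[1,1,1,1,1]'

```text
t: 23.28
eef_pos: [0.4557, 0.3319, -0.0038]
orientation: [2.217, -2.217, -0.001]
wrist_force: [0.8, -0.5, 1.2]
opening: 0.999
```

carry_out --angular '[[0,0,0],[0,0,0],[0,0,0],[0,0,0],[0,0,0]]' --xyz '[[0,0,0],[0,0,0],[0,0,0],[0,0,0],[0,0,0]]' --fingers '[-1,-1,-1,-1,-1]'

```text
t: 23.9
eef_pos: [0.4562, 0.3324, -0.0028]
orientation: [2.218, -2.218, -0.0]
wrist_force: [-0.2, 0.9, 6.1]
opening: 0.278
```

carry_out --angular '[[0,0,0],[0,0,0],[0,0,0],[0,0,0],[0,0,0]]' --xyz '[[0,0,-40],[0,0,-85],[15,-6,-125],[60,-24,-130],[110,-46,-130]]' --fingers '[-1,-1,-1,-1,-1]'

```text
t: 24.52
eef_pos: [0.5029, 0.222, 0.1281]
orientation: [2.221, -2.217, 0.0]
wrist_force: [0.6, 0.2, -3.5]
opening: 0.278
```

Remaining: world (+0.128, −0.289).

carry_out --angular '[[0,0,0],[0,0,0],[0,0,0],[0,0,0],[0,0,0]]' --xyz '[[55,-24,0],[110,-48,0],[165,-73,0],[220,-97,0],[275,-122,0]]' --fingers '[-1,-1,-1,-1,-1]'

```text
t: 25.15
eef_pos: [0.6256, -0.0547, 0.1283]
orientation: [2.221, -2.216, -0.001]
wrist_force: [1.1, 0.3, -1.6]
opening: 0.275
```

carry_out --angular '[[0,0,0],[0,0,0],[0,0,0],[0,0,0],[0,0,0]]' --xyz '[[14,-7,5],[14,-7,40],[14,-7,80],[14,-7,105],[14,-7,105]]' --fingers '[-1,-1,-1,-1,-1]'

```text
t: 25.78
eef_pos: [0.6308, -0.0681, 0.0212]
orientation: [2.219, -2.214, -0.006]
wrist_force: [0.0, 0.1, -1.7]
opening: 0.279
```

carry_out --angular '[[0,0,0],[0,0,0],[0,0,0],[0,0,0],[0,0,0]]' --xyz '[[0,0,5],[0,0,10],[0,0,10],[0,0,10],[0,0,10]]' --fingers '[-1,-1,0.3,0.3,0.3]'

```text
t: 26.4
eef_pos: [0.631, -0.0682, 0.0118]
orientation: [2.22, -2.214, -0.005]
wrist_force: [0.3, -0.3, 0.2]
opening: 0.648
```

carry_out --angular '[[0,0,0],[0,0,0],[0,0,0],[0,0,0],[0,0,0]]' --xyz '[[0,0,-40],[0,0,-100],[0,0,-160],[40,20,-160],[80,40,-160]]' --fingers '[0.3,0.3,0.3,0.3,0.3]'

```text
t: 27.02
eef_pos: [0.592, -0.1487, 0.1731]
orientation: [2.221, -2.214, -0.003]
wrist_force: [-0.6, -1.1, -0.5]
opening: 0.651
```

carry_out --angular '[[0,0,0],[0,0,0],[0,0,0]]' --xyz '[[55,30,0],[95,55,0],[95,55,0]]' --fingers '[0.3,0.3,0.3]'

```text
t: 27.4
eef_pos: [0.5359, -0.2465, 0.1742]
orientation: [2.217, -2.218, -0.002]
wrist_force: [0.1, -0.4, -0.4]
opening: 0.647
```

```bash
python3 - <<'E'
from h import *
s,im=brass(zt=.034);err(s);print(s['orientation'])
cv2.imwrite('pics/w5.png',im[:,:,::-1]);cv2.imwrite('pics/l.png',cv2.resize(im,(800,600),interpolation=cv2.INTER_CUBIC)[:,:,::-1])
print((proj('wrist',s,[(.515,-.257,.09),(.515,-.257,.065),(.5,-.111,.059)])*1.5625).round())
E
```

```text
27.4 [ 0.5359 -0.2465  0.1742] [ 0.1 -0.4 -0.4]
[  53   52  133   59 5927] [[ 0.6307 -0.1001  0.034 ]]
[ 191   52   56   59 2556] [[ 0.6312 -0.2042  0.034 ]]
[ 256   54   55   58 2514] [[ 0.6296 -0.2735  0.034 ]]
[130 186  27  36 576] [[ 0.4892 -0.1061  0.034 ]]
corr [ 0.0048 -0.0032 -0.0003]
[ 2.21707577e+00 -2.21782827e+00 -1.83489096e-03]
[[420. 316.]
 [419. 303.]
 [215. 320.]]
```

View pics/l.png

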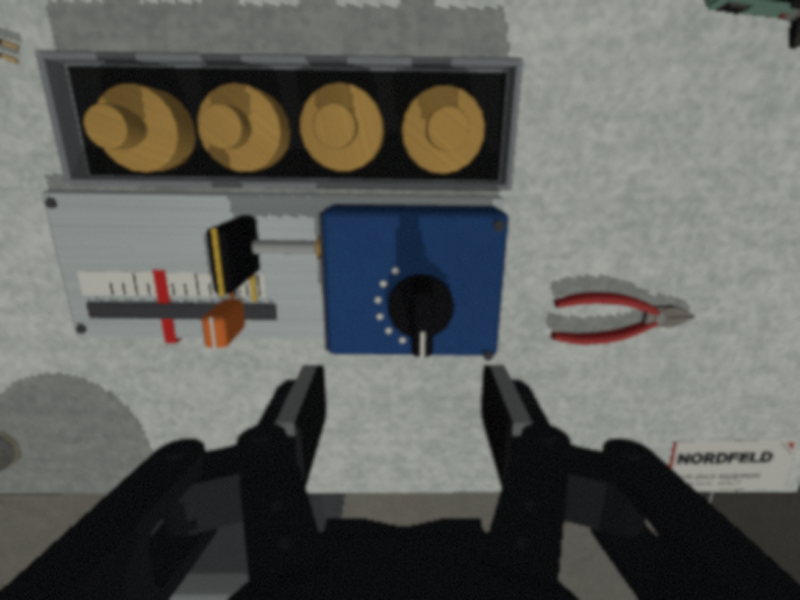

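All four weights stand in the tray (tops at (107,127), (225,127), (335,125), (447,128)); knob disc centre is (421,306), its white line pointing at the robot → knob at about (0.513, −0.258).

carry_out --angular '[[0.005,-0.003,0],[0.005,-0.003,0],[0.005,-0.003,0],[0.005,-0.003,0],[0.005,-0.003,0]]' --xyz '[[11,23,40],[11,23,80],[11,23,115],[11,23,134],[11,23,134]]' --fingers '[0.3,0.3,0.3,0.3,0.3]'

```text
t: 28.08
eef_pos: [0.5133, -0.2557, 0.0396]
orientation: [-2.224, 2.219, 0.002]
wrist_force: [1.4, 0.5, 0.7]
opening: 0.65
```

carry_out --angular '[[0,0,0],[0,0,0],[0,0,0],[0,0,0]]' --xyz '[[0,0,0],[0,0,0],[0,0,0],[0,0,0]]' --fingers '[-1,-1,-1,-1]' --grip_force 40

```text
t: 28.58
eef_pos: [0.5141, -0.2584, 0.0414]
orientation: [2.222, -2.22, 0.007]
wrist_force: [-0.7, -14.9, 0.9]
opening: 0.154
```

carry_out --angular '[[0,0,0],[0,0,0.17],[0,0,0.34],[0,0,0.51],[0,0,0.68]]' --xyz '[[2,0,0],[2,0,0],[2,0,0],[2,0,0],[2,0,0]]' --fingers '[-1,-1,-1,-1,-1]'

```text
t: 29.2
eef_pos: [0.5133, -0.2615, 0.0417]
orientation: [1.346, -2.837, 0.008]
wrist_force: [-8.0, -10.6, -1.0]
opening: 0.152
```

carry_out --angular '[[0,0,0.15],[0,0,0.3],[0,0,0.45],[0,0,0.58],[0,0,0.58]]' --xyz '[[2,0,0],[2,0,0],[2,0,0],[2,0,0],[2,0,0]]' --fingers '[-1,-1,-1,-1,-1]'

```text
t: 29.82
eef_pos: [0.5113, -0.263, 0.0417]
orientation: [0.476, -3.104, 0.008]
wrist_force: [-5.2, -1.0, -2.2]
opening: 0.154
```

```bash
python3 - <<'E'
from h import *
s=arm.get_state();err(s);print(s['joint_pos'],s['moment'],s['wrist_force'])
E
```

```text
corr [-0.0028 -0.0047 -1.2668]
[-0.53660472  0.51739118  1.59093703 -0.00534952  1.0311156   2.30370587] [-0.06836853  0.86906286 -0.04703768] [-5.22281715 -1.03681957 -2.16780356]
```

carry_out --angular '[[0,0,0],[0,0,0],[0,0,0]]' --xyz '[[0,0,0],[0,0,0],[0,0,0]]' --fingers '[0.3,0.3,0.3]'

```text
t: 30.2
eef_pos: [0.5115, -0.2631, 0.042]
orientation: [0.476, -3.105, 0.008]
wrist_force: [0.8, -0.1, -0.4]
opening: 0.652
```

carry_out --angular '[[0,0,0],[0,0,-0.18],[0,0,-0.36],[0,0,-0.54],[0,0,-0.72]]' --xyz '[[0,0,-50],[0,0,-105],[-12,50,-108],[-24,100,-108],[-35,149,-108]]' --fingers '[0.3,0.3,0.3,0.3,0.3]'

```text
t: 30.82
eef_pos: [0.5, -0.1084, 0.1495]
orientation: [1.546, -2.732, 0.008]
wrist_force: [1.1, -0.3, -0.4]
opening: 0.649
```

carry_out --angular '[[0,0,-0.18],[0,0,-0.36],[0,0,-0.547],[0,0,-0.547]]' --xyz '[[0,0,0],[0,0,0],[0,0,0],[0,0,0]]' --fingers '[0.3,0.3,0.3,0.3]'

```text
t: 31.32
eef_pos: [0.5001, -0.1083, 0.1497]
orientation: [2.225, -2.213, 0.007]
wrist_force: [0.5, 0.5, 0.6]
opening: 0.647
```

```bash
python3 - <<'E'
from h import *
s,im=snap('wrist','w6.png');err(s);print(s['eef_pos'],s['opening'])
cv2.imwrite('pics/m.png',cv2.resize(im[:300],(800,469),interpolation=cv2.INTER_CUBIC)[:,:,::-1])
E
```

```text
corr [-0.0012 -0.0055  0.0052]
[ 0.5001299  -0.10828949  0.14969821] 0.6472317741073617
```

View pics/m.png

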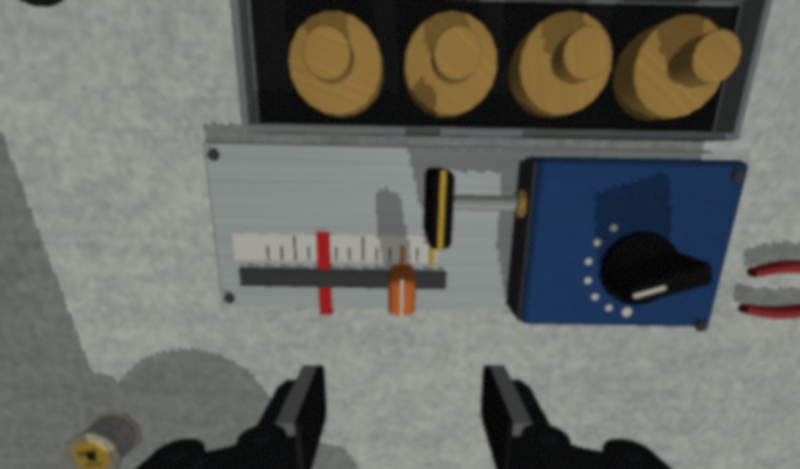

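Knob's white line runs (665,290)→(635,297), towards the third pip; pointer top at (402,275), needle tip (402,250), red band (324,270), handle top (440,208); all four weights upright.

```bash
python3 - <<'E'
from h import *
s=arm.get_state()
f=lambda p,z: plane('wrist',s,np.array(p,float)/1.5625,z).round(4)
a=f([(665,290),(635,297)],.096);d=a[1]-a[0];print('line',a,np.degrees(np.arctan2(d[1],-d[0])),'knob',f([(639,267)],.065))
print('needle',f([(402,250)],.014),f([(402,250)],.02),'ptr topfront',f([(391,268),(413,268),(401,282)],.059),f([(390,314),(413,314)],.015))
im=cv2.imread('pics/w6.png');h=cv2.cvtColor(im,cv2.COLOR_BGR2HSV)
h[:,240:]=0
m=cv2.inRange(h,(0,130,60),(4,255,255))|cv2.inRange(h,(172,130,60),(180,255,255))
m[:140]=0;m[205:]=0
p=np.argwhere(m)[:,::-1];w=plane('wrist',s,p,.013)
for lo in np.arange(.46,.54,.015):
    q=w[(w[:,0]>=lo)&(w[:,0]<lo+.015)]
    if len(q): print(round(lo,3),len(q),q[:,1].min().round(4),q[:,1].mean().round(4),q[:,1].max().round(4))
print('handle',f([(445,180),(440,240)],.085))
print('proj scale z.059/.015 for (.488,-.11):',(proj('wrist',s,[(.475,-.11,.059),(.501,-.11,.059),(.475,-.11,.015)])*1.5625).round())
E
```

```text
line [[ 0.5065 -0.2545  0.096 ]
 [ 0.5024 -0.2384  0.096 ]] 75.71282771515888 knob [[ 0.5118 -0.2551  0.065 ]]
needle [[ 0.5116 -0.1077  0.014 ]] [[ 0.5129 -0.1077  0.02  ]] ptr topfront [[ 0.5097 -0.1006  0.059 ]
 [ 0.5097 -0.1145  0.059 ]
 [ 0.5004 -0.1069  0.059 ]] [[ 0.4619 -0.0985  0.015 ]
 [ 0.4619 -0.1161  0.015 ]]
0.46 68 -0.0527 -0.0488 -0.045
0.475 48 -0.053 -0.0493 -0.0456
0.49 50 -0.0531 -0.0493 -0.0447
0.505 91 -0.0533 -0.0493 -0.0454
0.52 28 -0.053 -0.0495 -0.046
handle [[ 0.5655 -0.1307  0.085 ]
 [ 0.5327 -0.1289  0.085 ]]
proj scale z.059/.015 for (.488,-.11): [[406. 319.]
 [406. 281.]
 [405. 298.]]
```

carry_out --angular '[[0,-0.005,0.005],[0,-0.005,0.005],[0,-0.005,0.005],[0,-0.005,0.005],[0,-0.005,0.005]]' --xyz '[[-1,11,40],[-1,11,85],[-1,11,130],[-1,11,152],[-1,11,152]]' --fingers '[0.3,0.3,0.3,0.3,0.3]'

```text
t: 32.0
eef_pos: [0.4885, -0.108, -0.0035]
orientation: [2.214, -2.228, -0.002]
wrist_force: [-0.6, -0.3, 0.6]
opening: 0.653
```

carry_out --angular '[[0,0,0],[0,0,0],[0,0,0],[0,0,0]]' --xyz '[[0,0,0],[0,0,0],[0,0,0],[0,0,0]]' --fingers '[-1,-1,-1,-1]' --grip_force 30

```text
t: 32.5
eef_pos: [0.4891, -0.1082, -0.0024]
orientation: [-2.213, 2.229, -0.0]
wrist_force: [-1.4, 0.5, 6.6]
opening: 0.2
```

carry_out --angular '[[0,0,0],[0,0,0],[0,0,0],[0,0,0],[0,0,0]]' --xyz '[[-15,0,0],[-30,0,0],[-45,0,0],[-58,0,0],[-58.5,0,0]]' --fingers '[-1,-1,-1,-1,-1]'

```text
t: 33.12
eef_pos: [0.4898, -0.0485, -0.0023]
orientation: [-2.214, 2.228, -0.001]
wrist_force: [3.3, 1.6, -3.9]
opening: 0.201
```

carry_out --angular '[[0,0,0],[0,0,0],[0,0,0]]' --xyz '[[0,0,0],[0,0,0],[0,0,0]]' --fingers '[-1,-1,-1]'

```text
t: 33.5
eef_pos: [0.4898, -0.0487, -0.0023]
orientation: [-2.214, 2.228, -0.0]
wrist_force: [3.3, 1.7, -3.2]
opening: 0.205
```

carry_out --angular '[[0,0,0],[0,0,0],[0,0,0],[0,0,0]]' --xyz '[[0,0,0],[0,0,0],[0,0,0],[0,0,0]]' --fingers '[0.3,0.3,0.3,0.3]'

```text
t: 34.0
eef_pos: [0.4897, -0.0487, -0.0022]
orientation: [-2.214, 2.228, -0.0]
wrist_force: [0.1, 0.8, -0.4]
opening: 0.651
```

carry_out --angular '[[0,0,0],[0,0,0],[0,0,0],[0,0,0],[0,0,0]]' --xyz '[[0,0,-50],[0,0,-110],[10,-20,-155],[10,-20,-155],[10,-20,-155]]' --fingers '[0.3,0.3,0.3,0.3,0.3]'

```text
t: 34.62
eef_pos: [0.509, -0.0588, 0.1519]
orientation: [2.214, -2.228, -0.001]
wrist_force: [-1.2, 0.7, -0.4]
opening: 0.65
```

```bash
python3 - <<'E'
from h import *
s,im=snap('wrist','w7.png');err(s);print(s['eef_pos'],s['opening'])
p=proj('wrist',s,[(.51,-.09,.013)])[0].astype(int);print(p)
x0=max(p[0]-100,0);y0=max(p[1]-90,0);print(x0,y0)
cv2.imwrite('pics/n.png',cv2.resize(im[y0:y0+150,x0:x0+200],(800,600),interpolation=cv2.INTER_CUBIC)[:,:,::-1])
E
```

```text
corr [ 0.0006  0.0005 -0.0064]
[ 0.50897321 -0.0587553   0.15190582] 0.6500890802005984
[285 167]
185 77
```

View pics/n.png

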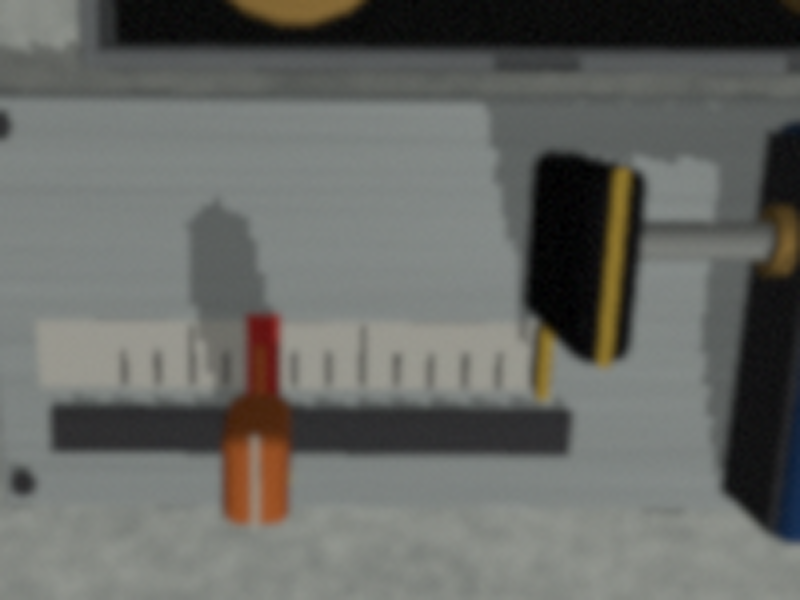

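Needle at (261,350) sits on the red band (247–279); index at (543,360); handle top's yellow line at (613,265), rod bushing (780,240).

```bash
python3 - <<'E'
from h import *
s=arm.get_state()
f=lambda p,z: plane('wrist',s,np.array(p,float)/4+[185,77],z).round(4)
for z in(.012,.03,.04,.05): print('bush',z,f([(780,240),(655,240)],z).tolist())
print('needle/band/index',f([(261,370),(263,330),(543,370)],.014)[:,1])
print('handle top',f([(622,172),(605,360)],.085),f([(540,155),(640,170)],.085), 'low left',f([(530,300)],.022))
E
```

```text
bush 0.012 [[0.5443, -0.1957, 0.012], [0.5446, -0.1606, 0.012]]
bush 0.03 [[0.5469, -0.188, 0.03], [0.5471, -0.1548, 0.03]]
bush 0.04 [[0.5483, -0.1837, 0.04], [0.5485, -0.1517, 0.04]]
bush 0.05 [[0.5497, -0.1795, 0.05], [0.5499, -0.1485, 0.05]]
needle/band/index [-0.049  -0.0497 -0.1309]
handle top [[ 0.5693 -0.129   0.085 ]
 [ 0.5281 -0.1286  0.085 ]] [[ 0.573  -0.1112  0.085 ]
 [ 0.5697 -0.1328  0.085 ]] low left [[ 0.5297 -0.1243  0.022 ]]
```

carry_out --angular '[[0,0,-0.006],[0,0,-0.006],[0,0,-0.006],[0,0,-0.006],[0,0,-0.006]]' --xyz '[[40,-22,0],[71,-39,10],[71,-39,60],[71,-39,110],[71,-39,131]]' --fingers '[0.3,0.3,0.3,0.3,0.3]'

```text
t: 35.3
eef_pos: [0.5447, -0.129, 0.0162]
orientation: [2.219, -2.219, -0.011]
wrist_force: [0.5, -0.2, 0.7]
opening: 0.653
```

carry_out --angular '[[0,0,0],[0,0,0],[0,0,0],[0,0,0]]' --xyz '[[0,0,0],[0,0,0],[0,0,0],[0,0,0]]' --fingers '[-1,-1,-1,-1]' --grip_force 80

```text
t: 35.8
eef_pos: [0.5449, -0.1293, 0.017]
orientation: [2.218, -2.22, -0.01]
wrist_force: [-2.8, -2.1, 1.5]
opening: 0.149
```

```bash
python3 - <<'E'
from h import *
s,im=snap('wrist','w8.png');err(s);print(s['eef_pos'],s['wrist_force'])
h=cv2.cvtColor(im,cv2.COLOR_RGB2HSV);p=proj('wrist',s,[(.51,-.131,.014),(.51,-.0495,.014)]);print(p)
cv2.imwrite('pics/o.png',cv2.resize(im,(800,600),interpolation=cv2.INTER_CUBIC)[:,:,::-1])
E
```

```text
corr [ 0.0065  0.0021 -0.0008]
[ 0.54488769 -0.12930199  0.01699742] [-2.75862545 -2.13915336  1.5235725 ]
[[261.09177872 258.68235122]
 [152.12777784 258.7707236 ]]
```

View pics/o.png

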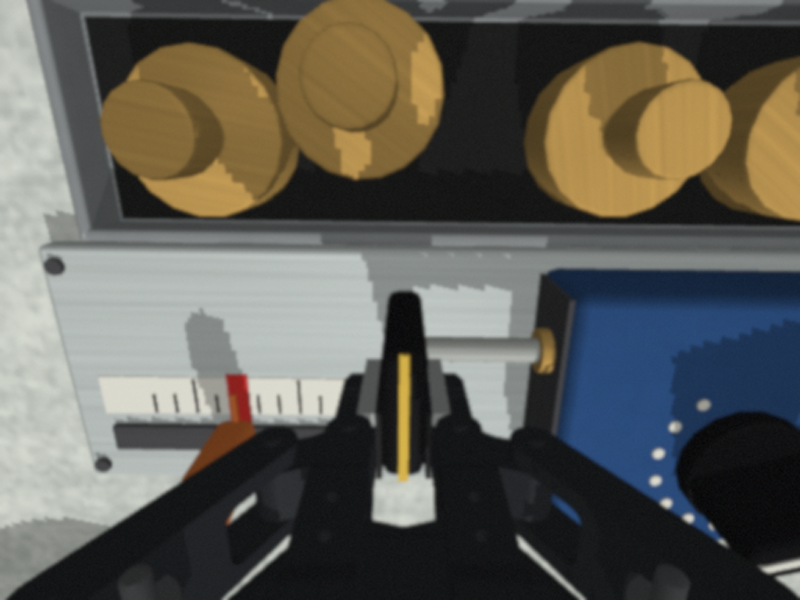

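The handle is pinched (yellow line between the pads at (404,415)), the knob/pointer look right, but the second weight from the left has been knocked: its top is now at (350,75), overlapping the far wall. I'll check whether it is still flat.

```bash
python3 - <<'E'
from h import *
s=arm.get_state();s['eef_pos']=np.array([.54488769,-.12930199,.01699742])
f=lambda p,z: plane('wrist',s,np.array(p,float)/1.5625,z).round(4)
print('rim inner far',f([(200,18),(600,22)],.032),'near',f([(200,232),(500,225)],.032))
for z0 in(.012,.02,.032):
    print(z0,'knob',f([(350,76)],z0+.06),'basetop',f([(361,88),(277,88),(443,88),(361,180),(361,0)],z0+.028).tolist())
print('w1',f([(152,130)],.072),'base',f([(205,130)],.034),'w3',f([(684,130)],.072),f([(612,130)],.036))
E
```

```text
rim inner far [[ 0.6665 -0.0629  0.032 ]
 [ 0.665  -0.1933  0.032 ]] near [[ 0.5963 -0.0523  0.032 ]
 [ 0.5988 -0.1652  0.032 ]]
0.012 knob [[ 0.6438 -0.1155  0.072 ]] basetop [[0.6447, -0.1154, 0.04], [0.6448, -0.0881, 0.04], [0.6446, -0.142, 0.04], [0.6158, -0.1144, 0.04], [0.6692, -0.1162, 0.04]]
0.02 knob [[ 0.6426 -0.1164  0.08  ]] basetop [[0.6438, -0.1161, 0.048], [0.6438, -0.0902, 0.048], [0.6437, -0.1413, 0.048], [0.6163, -0.1152, 0.048], [0.667, -0.1169, 0.048]]
0.032 knob [[ 0.641  -0.1177  0.092 ]] basetop [[0.6424, -0.1172, 0.06], [0.6424, -0.0934, 0.06], [0.6423, -0.1404, 0.06], [0.6171, -0.1163, 0.06], [0.6637, -0.1179, 0.06]]
w1 [[ 0.6309 -0.0624  0.072 ]] base [[ 0.6323 -0.0603  0.034 ]] w3 [[ 0.6305 -0.2034  0.072 ]] [[ 0.6318 -0.2004  0.036 ]]
```

Assuming it stands on the floor, knob (0.644,−0.116) and base (0.645,−0.115) coincide with a 54 mm width — upright, 12 mm off the tray's middle, within limits. Now pull 81 mm.

carry_out --angular '[[0,0,0],[0,0,0],[0,0,0],[0,0,0],[0,0,0]]' --xyz '[[-12,0,0],[-24,0,0],[-36,0,0],[-48,0,0],[-60,0,0]]' --fingers '[-1,-1,-1,-1,-1]'

```text
t: 36.48
eef_pos: [0.5456, -0.0698, 0.0171]
orientation: [2.218, -2.221, -0.006]
wrist_force: [7.8, -11.1, -10.3]
opening: 0.152
```

carry_out --angular '[[0,0,0],[0,0,0],[0,0,0],[0,0,0]]' --xyz '[[-8,0,0],[-16,0,0],[-21,0,0],[-21.5,0,0]]' --fingers '[-1,-1,-1,-1]'

```text
t: 36.98
eef_pos: [0.546, -0.049, 0.017]
orientation: [2.218, -2.221, -0.004]
wrist_force: [3.8, -10.3, -7.4]
opening: 0.147
```

```bash
python3 - <<'E'
from h import *
s,im=snap('wrist','w9.png');err(s);print(s['eef_pos'],s['wrist_force'],s['opening'])
h=cv2.cvtColor(im,cv2.COLOR_RGB2HSV)
cv2.imwrite('pics/p.png',cv2.resize(im,(800,600),interpolation=cv2.INTER_CUBIC)[:,:,::-1])
m=cv2.inRange(h,(20,120,60),(32,255,255));k,l,st,c=cv2.connectedComponentsWithStats(m)
for i in range(1,k):
    if st[i][4]>20 and st[i][1]>180: print(st[i],c[i],plane('wrist',s,[c[i]],.085))
E
```

```text
corr [ 0.0037 -0.0004 -0.0015]
[ 0.54597186 -0.04897441  0.01703883] [  3.79812003 -10.28146625  -7.35554871] 0.14689325955858404
[254 226  10  82 705] [258.21985816 266.79858156] [[ 0.55179826 -0.04854937  0.085     ]]
```

View pics/p.png

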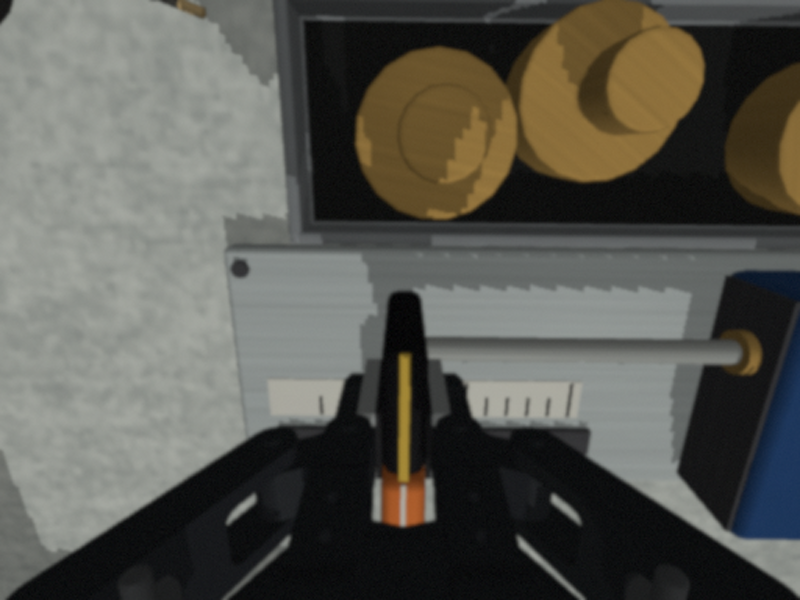

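The yellow index (404) lines up with the pointer's white line (403), i.e. the band middle. Hold.

carry_out --angular '[[0,0,0],[0,0,0],[0,0,0],[0,0,0],[0,0,0]]' --xyz '[[0,0,0],[0,0,0],[0,0,0],[0,0,0],[0,0,0]]' --fingers '[-1,-1,-1,-1,-1]'

```text
t: 37.65
eef_pos: [0.546, -0.0499, 0.017]
orientation: [2.217, -2.221, -0.002]
wrist_force: [1.3, -9.9, -4.5]
opening: 0.153
```

carry_out --angular '[[0,0,0],[0,0,0],[0,0,0],[0,0,0],[0,0,0]]' --xyz '[[0,0,0],[0,0,0],[0,0,0],[0,0,0],[0,0,0]]' --fingers '[-1,-1,-1,-1,-1]'

```text
t: 38.28
eef_pos: [0.546, -0.0508, 0.017]
orientation: [2.216, -2.222, -0.001]
wrist_force: [1.0, -10.5, -4.2]
opening: 0.146
```

carry_out --angular '[[0,0,0],[0,0,0],[0,0,0],[0,0,0],[0,0,0]]' --xyz '[[0,0,0],[0,0,0],[0,0,0],[0,0,0],[0,0,0]]' --fingers '[-1,-1,-1,-1,-1]'

```text
t: 38.9
eef_pos: [0.546, -0.0517, 0.017]
orientation: [2.215, -2.222, 0.001]
wrist_force: [1.5, -10.7, -3.9]
opening: 0.148
```

```bash
python3 - <<'E'
from h import *
s,im=snap('wrist','w10.png');print(s['t'],s['eef_pos'],s['wrist_force'],s['opening'])
h=cv2.cvtColor(im,cv2.COLOR_RGB2HSV)
for m in (cv2.inRange(h,(20,120,60),(32,255,255)),cv2.inRange(h,(4,150,60),(14,255,255))):
  k,l,st,c=cv2.connectedComponentsWithStats(m)
  for i in range(1,k):
    if st[i][4]>20 and st[i][1]>180: print(st[i],c[i],plane('wrist',s,[c[i]],.085))
E
```

```text
38.9 [ 0.54601858 -0.05170275  0.01704216] [  1.45343502 -10.72880849  -3.88576169] 0.14837175441063064
[254 226  10  82 705] [258.35886525 266.91489362] [[ 0.55173555 -0.05112733  0.085     ]]
[240 300  27  38 653] [253.3797856  319.56049005] [[ 0.5215024  -0.04853622  0.085     ]]
```

carry_out --angular '[[0,0,0],[0,0,0],[0,0,0],[0,0,0],[0,0,0]]' --xyz '[[-3,0,0],[-3.5,0,0],[-3.5,0,0],[-3.5,0,0],[-3.5,0,0]]' --fingers '[-1,-1,-1,-1,-1]'

```text
t: 39.58
eef_pos: [0.5461, -0.049, 0.017]
orientation: [2.214, -2.222, 0.002]
wrist_force: [1.7, -9.1, -4.4]
opening: 0.149
```

carry_out --angular '[[0,0,0],[0,0,0],[0,0,0],[0,0,0],[0,0,0]]' --xyz '[[-1,0,0],[-1,0,0],[-1,0,0],[-1,0,0],[-1,0,0]]' --fingers '[-1,-1,-1,-1,-1]'

```text
t: 40.2
eef_pos: [0.5461, -0.0489, 0.017]
orientation: [2.213, -2.222, 0.003]
wrist_force: [0.3, -10.7, -3.5]
opening: 0.151
```

carry_out --angular '[[0,0,0],[0,0,0],[0,0,0],[0,0,0],[0,0,0]]' --xyz '[[-1,0,0],[-1,0,0],[-1,0,0],[-1,0,0],[-1,0,0]]' --fingers '[-1,-1,-1,-1,-1]'

```text
t: 40.83
eef_pos: [0.5461, -0.0488, 0.017]
orientation: [2.212, -2.222, 0.004]
wrist_force: [0.2, -9.6, -3.0]
opening: 0.147
```

carry_out --angular '[[0,0,0],[0,0,0],[0,0,0],[0,0,0],[0,0,0]]' --xyz '[[-1,0,0],[-1,0,0],[-1,0,0],[-1,0,0],[-1,0,0]]' --fingers '[-1,-1,-1,-1,-1]'

```text
t: 41.45
eef_pos: [0.5461, -0.0487, 0.017]
orientation: [2.211, -2.222, 0.006]
wrist_force: [1.8, -10.5, -3.4]
opening: 0.147
```

```bash
python3 - <<'E'
from h import *
s,im=snap('wrist','w11.png');print(s['t'],s['eef_pos'],s['wrist_force'],s['opening'])
h=cv2.cvtColor(im,cv2.COLOR_RGB2HSV)
for m in (cv2.inRange(h,(20,120,60),(32,255,255)),cv2.inRange(h,(4,150,60),(14,255,255))):
  k,l,st,c=cv2.connectedComponentsWithStats(m)
  for i in range(1,k):
    if st[i][4]>20 and st[i][1]>180: print(st[i],c[i],plane('wrist',s,[c[i]],.085))
# knob pose and weights from this view
s2,im2=brass(zt=.034)
E
```

```text
41.45 [ 0.54606904 -0.04868589  0.01704341] [  1.77432459 -10.53373347  -3.44023072] 0.14650043227326814
[254 226  10  83 699] [258.66809728 266.09012876] [[ 0.55217633 -0.04799517  0.085     ]]
[261 300  11  37 335] [266.63283582 319.08059701] [[ 0.52174606 -0.05176615  0.085     ]]
[247 302  11  36 306] [251.12745098 319.66339869] [[ 0.52148724 -0.04408402  0.085     ]]
41.5 [ 0.5461 -0.0487  0.017 ] [  1.  -10.5  -3.9]
[  227     0   225   141 20282] [[ 0.6395 -0.0911  0.034 ]]
[ 463   39   49   98 3625] [[ 0.6283 -0.1764  0.034 ]]
[461 210  27  30 447] [[ 0.548  -0.1879  0.034 ]]
[ 246  225   27  113 1577] [[ 0.4968 -0.0483  0.034 ]]
```

carry_out --angular '[[0,0,0],[0,0,0],[0,0,0],[0,0,0],[0,0,0]]' --xyz '[[16,0,0],[32,0,0],[48,0,0],[64,0,0],[78,0,0]]' --fingers '[-1,-1,-1,-1,-1]'

```text
t: 42.18
eef_pos: [0.5451, -0.1274, 0.0171]
orientation: [2.21, -2.222, 0.003]
wrist_force: [-1.7, -0.1, -10.3]
opening: 0.152
```

carry_out --angular '[[0,0,0],[0,0,0],[0,0,0],[0,0,0],[0,0,0]]' --xyz '[[1,0,0],[1,0,0],[1,0,0],[1,0,0],[1,0,0]]' --fingers '[0.3,0.3,0.3,0.3,0.3]'

```text
t: 42.8
eef_pos: [0.5452, -0.1282, 0.0172]
orientation: [2.211, -2.222, 0.003]
wrist_force: [-0.2, -0.1, 0.6]
opening: 0.653
```

carry_out --angular '[[0,0,0],[0,0,0],[0,0,0],[0,0,0],[0,0,0]]' --xyz '[[0,0,-50],[0,0,-100],[-20,20,-135],[-60,30,-135],[-60,30,-135]]' --fingers '[0.3,0.3,0.3,0.3,0.3]'

```text
t: 43.42
eef_pos: [0.5156, -0.0653, 0.1526]
orientation: [2.214, -2.22, 0.005]
wrist_force: [0.8, 0.0, 0.0]
opening: 0.646
```

```bash
python3 - <<'E'
from h import *
s,im=brass(zt=.034);err(s);cv2.imwrite('pics/w12.png',im[:,:,::-1])
h=cv2.cvtColor(im,cv2.COLOR_RGB2HSV)
m=cv2.inRange(h,(3,150,60),(14,255,255));m[:140]=0
k,l,st,c=cv2.connectedComponentsWithStats(m)
for i in range(1,k):
    if st[i][4]>60: print('orange',st[i],c[i],plane('wrist',s,[c[i]],.045))
m=cv2.inRange(h,(20,110,60),(33,255,255));m[:125]=0
k,l,st,c=cv2.connectedComponentsWithStats(m)
for i in range(1,k):
    if st[i][4]>8: print('yellow',st[i],c[i],plane('wrist',s,[c[i]],.085),plane('wrist',s,[c[i]],.014))
E
```

```text
43.425 [ 0.5156 -0.0653  0.1526] [0.8 0.  0. ]
[ 222   10  118   81 6329] [[ 0.638  -0.0881  0.034 ]]
[ 364   25  148   66 7577] [[ 0.63   -0.2397  0.034 ]]
[233 169  18  44 484] [[ 0.4907 -0.0476  0.034 ]]
corr [ 0.0027 -0.0069 -0.0026]
orange [234 168  17  44 432] [242.48148148 192.02546296] [[ 0.49761101 -0.04864139  0.045     ]]
yellow [325 127   9  48 260] [329.16538462 150.38076923] [[ 0.55001292 -0.12859486  0.085     ]] [[ 0.53668976 -0.1471585   0.014     ]]
yellow [312 165   5  17  53] [313.32075472 172.45283019] [[ 0.52981989 -0.11568362  0.085     ]] [[ 0.5107018  -0.13054204  0.014     ]]
yellow [ 86 292   9   8  37] [ 89.67567568 295.05405405] [[0.3976263  0.11253492 0.085     ]] [[0.34057167 0.16317002 0.014     ]]
```

carry_out --angular '[[0,-0.007,-0.003],[0,-0.007,-0.003],[0,-0.007,-0.003],[0,-0.007,-0.003],[0,-0.007,-0.003]]' --xyz '[[-17,27,30],[-17,27,80],[-17,27,130],[-17,27,155],[-17,27,155]]' --fingers '[0.3,0.3,0.3,0.3,0.3]'

```text
t: 44.1
eef_pos: [0.4876, -0.0508, -0.0044]
orientation: [2.217, -2.219, -0.008]
wrist_force: [0.3, 0.6, 0.9]
opening: 0.646
```

carry_out --angular '[[0,0,0],[0,0,0],[0,0,0],[0,0,0]]' --xyz '[[0,0,0],[0,0,0],[0,0,0],[0,0,0]]' --fingers '[-1,-1,-1,-1]' --grip_force 30

```text
t: 44.6
eef_pos: [0.4883, -0.0511, -0.0032]
orientation: [2.218, -2.22, -0.005]
wrist_force: [-1.1, -0.9, 6.8]
opening: 0.203
```

carry_out --angular '[[0,0,0],[0,0,0],[0,0,0],[0,0,0],[0,0,0]]' --xyz '[[15,0,0],[30,0,0],[45,0,0],[60,0,0],[75,0,0]]' --fingers '[-1,-1,-1,-1,-1]'

```text
t: 45.22
eef_pos: [0.4874, -0.1273, -0.0032]
orientation: [2.216, -2.22, -0.008]
wrist_force: [-7.6, 2.6, 4.6]
opening: 0.204
```

carry_out --angular '[[0,0,0],[0,0,0],[0,0,0]]' --xyz '[[3,0,0],[6,0,0],[6,0,0]]' --fingers '[-1,-1,-1]'

```text
t: 45.6
eef_pos: [0.4871, -0.1298, -0.0031]
orientation: [2.218, -2.224, -0.017]
wrist_force: [-0.4, 42.4, 10.4]
opening: 0.204
```

carry_out --angular '[[0,0,0],[0,0,0]]' --xyz '[[2,0,0],[2,0,0]]' --fingers '[-1,-1]'

```text
t: 45.85
eef_pos: [0.4871, -0.1293, -0.0031]
orientation: [-2.217, 2.222, 0.022]
wrist_force: [-0.2, 31.8, 5.6]
opening: 0.206
```

carry_out --angular '[[0,0,0],[0,0,0],[0,0,0],[0,0,0]]' --xyz '[[0,0,0],[0,0,0],[0,0,0],[0,0,0]]' --fingers '[0.3,0.3,0.3,0.3]'

```text
t: 46.35
eef_pos: [0.4871, -0.1298, -0.003]
orientation: [-2.216, 2.223, 0.022]
wrist_force: [0.3, 0.6, -0.1]
opening: 0.654
```

carry_out --angular '[[0,0,0],[0,0,0],[0,0,0],[0,0,0],[0,0,0]]' --xyz '[[0,0,-50],[0,0,-105],[45,-25,-135],[100,-60,-150],[120,-60,-150]]' --fingers '[0.3,0.3,0.3,0.3,0.3]'

```text
t: 46.98
eef_pos: [0.549, -0.2542, 0.1457]
orientation: [-2.215, 2.224, 0.019]
wrist_force: [-1.4, -0.4, -0.5]
opening: 0.649
```

```bash
python3 - <<'E'
from h import *
s,im=snap('wrist','w13.png');err(s);print(s['eef_pos'],s['opening'],s['joint_pos'])
cv2.imwrite('pics/q.png',cv2.resize(im,(800,600),interpolation=cv2.INTER_CUBIC)[:,:,::-1])
h=cv2.cvtColor(im,cv2.COLOR_RGB2HSV)
m=cv2.inRange(h,(3,150,60),(14,255,255));m[:140]=0
k,l,st,c=cv2.connectedComponentsWithStats(m)
for i in range(1,k):
    if st[i][4]>60: print('orange',st[i],c[i],plane('wrist',s,[c[i]],.045))
E
```

```text
corr [ 0.0064  0.0103 -0.0039]
[ 0.54904678 -0.25415679  0.14572789] 0.6494657727777908 [-0.49690944  0.46702854  1.40147506  0.00630818  1.28367342  1.07601612]
orange [135 199  28  45 572] [149.65559441 225.04020979] [[ 0.4944774  -0.13264847  0.045     ]]
```

View pics/q.png

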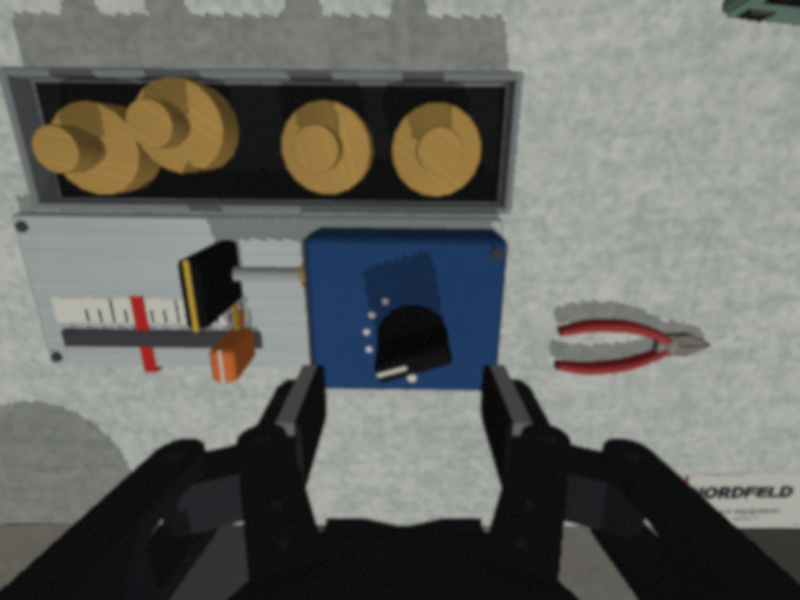

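All four weights upright in the tray, pointer against the zero end by the housing (230,355), gauge home, knob line (408,369)→(378,376), bar end (450,360).

```bash
python3 - <<'E'
from h import *
s=arm.get_state()
f=lambda p,z: plane('wrist',s,np.array(p,float)/1.5625,z).round(4)
a=f([(408,369),(378,376),(450,360)],.096);print(a)
for i,j in((0,1),(2,1)):
    d=a[j]-a[i];print(np.degrees(np.arctan2(d[1],-d[0])))
print((a[1]+a[2])/2)
E
```

```text
[[ 0.5073 -0.2571  0.096 ]
 [ 0.5028 -0.2395  0.096 ]
 [ 0.5131 -0.2813  0.096 ]]
75.65777396960658
76.15743166882254
[ 0.50795 -0.2604   0.096  ]
```

carry_out --angular '[[0.006,0.01,0],[0.006,0.01,0.18],[0.006,0.01,0.36],[0.006,0.01,0.54],[0.006,0.01,0.72]]' --xyz '[[8,39,0],[8,39,0],[8,39,0],[8,39,0],[8,39,0]]' --fingers '[0.3,0.3,0.3,0.3,0.3]'

```text
t: 47.65
eef_pos: [0.5083, -0.2628, 0.1445]
orientation: [1.278, -2.863, -0.005]
wrist_force: [-0.4, -0.4, -0.6]
opening: 0.647
```

carry_out --angular '[[0,0,0.18],[0,0,0.36],[0,0,0.54],[0,0,0.56],[0,0,0.56]]' --xyz '[[0,0,0],[0,0,0],[0,0,0],[0,0,0],[0,0,0]]' --fingers '[0.3,0.3,0.3,0.3,0.3]'

```text
t: 48.28
eef_pos: [0.508, -0.2625, 0.1442]
orientation: [0.443, -3.103, -0.002]
wrist_force: [-0.2, -0.1, 0.2]
opening: 0.649
```

```bash
python3 - <<'E'
from h import *
s=arm.get_state();err(s);print(s['eef_pos'],s['joint_pos'][5]);Rm=R.from_rotvec(s['orientation']).as_matrix();print(Rm.round(3))
print('shift mm',(Rm.T@(np.array([.510,-.262,.041])-s['eef_pos'])*1000).round(1))
E
```

```text
corr [ 0.0066 -0.0045 -1.2872]
[ 0.50799836 -0.26246756  0.14422823] 2.320053698186925
[[-0.96  -0.28  -0.007]
 [-0.28   0.96   0.   ]
 [ 0.007  0.002 -1.   ]]
shift mm [ -2.8  -0.4 103.2]
```

carry_out --angular '[[0.006,-0.004,0],[0.006,-0.004,0],[0.006,-0.004,0],[0.006,-0.004,0],[0.006,-0.004,0]]' --xyz '[[-3,0,30],[-3,0,65],[-3,0,95],[-3,0,103],[-3,0,103]]' --fingers '[0.3,0.3,0.3,0.3,0.3]'

```text
t: 48.9
eef_pos: [0.5102, -0.2617, 0.0416]
orientation: [0.446, -3.107, 0.006]
wrist_force: [0.1, -0.3, 0.7]
opening: 0.646
```

carry_out --angular '[[0,0,0],[0,0,0],[0,0,0],[0,0,0]]' --xyz '[[0,0,0],[0,0,0],[0,0,0],[0,0,0]]' --fingers '[-1,-1,-1,-1]' --grip_force 40

```text
t: 49.4
eef_pos: [0.5107, -0.2619, 0.0426]
orientation: [0.446, -3.109, 0.008]
wrist_force: [-1.3, 1.2, 7.1]
opening: 0.15
```

carry_out --angular '[[0,0,-0.16],[0,0,-0.32],[0,0,-0.48],[0,0,-0.64],[0,0,-0.72]]' --xyz '[[0,0,0],[0,0,0],[0,0,0],[0,0,0],[0,0,0]]' --fingers '[-1,-1,-1,-1,-1]'

```text
t: 50.02
eef_pos: [0.5121, -0.2608, 0.0427]
orientation: [-1.519, 2.75, -0.007]
wrist_force: [11.8, 7.6, -5.3]
opening: 0.147
```

```bash
python3 - <<'E'
from h import *
s=arm.get_state();err(s);print(s['eef_pos'],s['wrist_force'],s['moment'])
E
```

```text
corr [-0.0033 -0.0032 -0.5616]
[ 0.51208114 -0.26081505  0.04271148] [11.81945364  7.64813253 -5.30112113] [ 1.39686566 -2.07517433 -0.02485502]
```

carry_out --angular '[[0,0,-0.15],[0,0,-0.3],[0,0,-0.45],[0,0,-0.58],[0,0,-0.58]]' --xyz '[[-1.5,0,0],[-1.5,0,0],[-1.5,0,0],[-1.5,0,0],[-1.5,0,0]]' --fingers '[-1,-1,-1,-1,-1]'

```text
t: 50.65
eef_pos: [0.5131, -0.2593, 0.0427]
orientation: [2.24, -2.202, 0.007]
wrist_force: [3.9, 2.7, -2.7]
opening: 0.152
```

```bash
python3 - <<'E'
from h import *
s=arm.get_state();err(s);print(s['eef_pos'],s['wrist_force'],s['moment'])
E
```

```text
corr [-0.0028 -0.0036  0.0171]
[ 0.51311245 -0.25928724  0.04271284] [ 3.85253588  2.73813832 -2.71381589] [ 0.41838047 -0.63837895 -0.4395647 ]
```

carry_out --angular '[[0,0,0],[0,0,0],[0,0,0],[0,0,0]]' --xyz '[[0,0,0],[0,0,0],[0,0,0],[0,0,0]]' --fingers '[0.3,0.3,0.3,0.3]'

```text
t: 51.15
eef_pos: [0.5131, -0.2594, 0.0428]
orientation: [2.24, -2.202, 0.007]
wrist_force: [-0.5, 0.2, -0.6]
opening: 0.649
```

carry_out --angular '[[0,0,0],[0,0,0],[0,0,0],[0,0,0],[0,0,0]]' --xyz '[[0,0,-50],[0,0,-105],[-40,-30,-155],[-60,-30,-185],[-60,-30,-185]]' --fingers '[0.3,0.3,0.3,0.3,0.3]'

```text
t: 51.78
eef_pos: [0.5427, -0.1972, 0.2306]
orientation: [-2.241, 2.2, -0.015]
wrist_force: [-0.7, -1.3, 0.0]
opening: 0.649
```

```bash
python3 - <<'E'
from h import *
s,im=brass(zt=.034);cv2.imwrite('pics/w14.png',im[:,:,::-1])
h=cv2.cvtColor(im,cv2.COLOR_RGB2HSV)
m=cv2.inRange(h,(3,150,60),(14,255,255));m[:130]=0
k,l,st,c=cv2.connectedComponentsWithStats(m)
for i in range(1,k):
    if st[i][4]>60: print('orange',st[i],plane('wrist',s,[c[i]],.045))
m=cv2.inRange(h,(20,110,60),(33,255,255));m[:115]=0
k,l,st,c=cv2.connectedComponentsWithStats(m)
for i in range(1,k):
    if st[i][4]>8: print('yellow',st[i],plane('wrist',s,[c[i]],.085),plane('wrist',s,[c[i]],.014))
# white line on knob
p=proj('wrist',s,[(.512,-.26,.096)])[0].astype(int);print(p)
m=cv2.inRange(h,(0,0,130),(180,70,255));r=np.zeros_like(m);r[p[1]-25:p[1]+30,p[0]-18:p[0]+18]=255;m&=r
k,l,st,c=cv2.connectedComponentsWithStats(m)
for i in range(1,k):
    if st[i][4]>5:
        q=np.argwhere(l==i)[:,::-1];w=plane('wrist',s,q,.096)[:,:2];v=cv2.fitLine(w.astype(np.float32),2,0,.01,.01).ravel();print('white',st[i],w.mean(0),np.degrees(np.arctan2(v[1],v[0])))
# cutters, cleaner
m=cv2.inRange(h,(0,140,60),(4,255,255))|cv2.inRange(h,(173,140,60),(180,255,255));k,l,st,c=cv2.connectedComponentsWithStats(m)
for i in range(1,k):
    if st[i][4]>60: print('red',st[i],plane('wrist',s,[c[i]],.013))
E
```

```text
51.775 [ 0.5427 -0.1972  0.2306] [-0.7 -1.3  0. ]
[ 126   55   92   59 3799] [[ 0.6373 -0.0875  0.034 ]]
[ 242   67   46   49 1785] [[ 0.6309 -0.2045  0.034 ]]
[ 295   70   48   49 1819] [[ 0.6292 -0.273   0.034 ]]
[200 173  17  37 346] [[ 0.4912 -0.1277  0.034 ]]
orange [200 185  16  24 231] [[ 0.49320535 -0.12992314  0.045     ]]
yellow [198 143   6  37 174] [[ 0.55057542 -0.12912979  0.085     ]] [[ 0.53510661 -0.11494419  0.014     ]]
yellow [207 174   3  11  22] [[ 0.52859523 -0.13802729  0.085     ]] [[ 0.50834277 -0.12577808  0.014     ]]
yellow [ 29 272  20  16 229] [[0.38450864 0.09560535 0.085     ]] [[0.33289792 0.15870115 0.014     ]]
[310 196]
white [292 217  36   9 318] [ 0.48023942 -0.26122793] 89.97123
red [154 168   6  18  88] [[ 0.51068668 -0.04963703  0.013     ]]
red [375 185  55  11 188] [[ 0.49806835 -0.41250345  0.013     ]]
red [156 195   6  13  64] [[ 0.4727517  -0.04901476  0.013     ]]
red [372 202  53  10 190] [[ 0.46711479 -0.41354338  0.013     ]]
```

```bash
python3 - <<'E'
from h import *
s=arm.get_state();im=cv2.imread('pics/w14.png');h=cv2.cvtColor(im,cv2.COLOR_BGR2HSV)
m=cv2.inRange(h,(0,0,100),(180,110,255));r=np.zeros_like(m);r[175:216,290:340]=255;m&=r
k,l,st,c=cv2.connectedComponentsWithStats(m)
for i in range(1,k):
    q=np.argwhere(l==i)[:,::-1];w=plane('wrist',s,q,.096)[:,:2]
    v=cv2.fitLine(w.astype(np.float32),2,0,.01,.01).ravel() if len(q)>3 else [1,0];print(st[i],w.mean(0).round(4),np.degrees(np.arctan2(v[1],v[0])).round(1))
E
```

```text
[306 202   4  14  37] [ 0.4959 -0.2579] -1.8
[290 205   5   5  20] [ 0.4978 -0.2392] 41.2
[290 215  12   1  12] [ 0.4876 -0.244 ] -89.2
[317 215   1   1   1] [ 0.488 -0.27 ] 0.0
```

```bash
python3 -c "
from h import *
print(arm.job_done())"
```

```text
the job is handed in; nothing more can be done
None
```

I completed the check pull and handed the job in at about 52 s of robot time. No verdict was reported.

- **Weights:** All four stand upright in the tray. One was knocked during the run and now sits about 12 mm off the tray's middle line, still flat on the floor and inside the limit.
- **Range knob:** It was turned three clicks, and the camera read about 75° against the nominal 72°. It is now back at its stop, with the white line within about 2° of the tester's x.
- **Pointer:** It was set on the red band to within about 1 mm. I then pushed it back against the zero stop.
- **Gauge:** I pulled it about 81 mm, with the index in line with the pointer. I held it about 4.5 s in all; it crept back about 3 mm partway and I corrected that. The last 1.9 s was steady on the band, and the gauge then returned home.
- **Bystanders:** Never touched, but in the last check I only looked at the cutters. The arm is clear of everything.

**What disagreed:**
- **Reported tool point:** The real fingertips stood about 31–37 mm short of it, so the first grasp closed above the weight's knob. I measured this in two cameras and corrected every later move for it.
- **Final readings:** The last gauge index mark on the scale read about 5 mm off my earlier view. The handle top and pointer agreed with the earlier views to within 1–3 mm, so I put that down to the viewing angle and handed in.

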